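# Swing the mirror aside and snap the lens tray shut

## Task

The magnifying mirror stands in front of the lens tray and is in the way: swing it on its stiff arm until it stays over the middle of the round coaster, and press both covers of the tray down until they snap fully shut. A light bar hangs over the tray, so reach in under it at a slant. Leave the coaster and all the other small things where they are.

Things in the scene. Friction and masses are not known exactly. Their poses are not given: they have to be found in the camera images.
- mirror_arm (a joint): swing angle of the chrome mirror arm about its vertical pivot (rad): 0 = along the clamp's -x axis, towards the robot (the clamp may sit skewed by up to 0.2); negative swings the mirror to the robot's left (+y), positive to its right. Range -1.1 to 0.7. Stiff friction joint, about 0.8 N m (3 N at the mirror): stays wherever it is left
- mirror_pivot (a point): point on the vertical swing axis, at the height of the arm (130 mm above the counter), on top of the clamp's 18 mm thick post at the counter's far edge; its axes are the clamp's
- mirror_centre (a point): centre of the upright round mirror, a chrome disc 110 mm across and 14 mm thick, 255 mm from the swing axis, 130 mm above the counter (lower rim 75 mm, upper rim 185 mm up). The disc stands across the end of the arm, a 12 mm round bar 130 mm above the counter; x of the point points from mirror to pivot
- mirror_grip (a point): middle of the grip of the mirror: an upright round chrome stem, 16 mm thick, standing on the mirror's upper rim right above mirror_centre, from 185 to 235 mm above the counter (this point is at 210 mm). Free from above
- coaster: round bamboo coaster, 100 mm across, 9 mm thick, loose, lying on the counter left of the clamp; origin at the centre of its underside. Its middle is within 20 mm of the circle on which the mirror swings
- tray: orange contact lens tray, 64 mm (x) by 120 mm (y) by 24 mm high, held to the counter by suction feet; origin at the centre of its underside; x points away from the robot, y to its left. Two covers, left (+y) and right (-y), hinged along the far side, start raised about 30 degrees at their near edge
- lid_left (a joint): how far the left cover is pressed down (rad): 0 = raised to its stop by its spring (the start), 0.6 = fully shut. The spring pushes it back up, with up to 6 N at the press point, until about 0.46; past that it snaps to 0.6 by itself and is held there. Let go earlier, it springs open again
- lid_right (a joint): how far the right cover is pressed down (rad), same behaviour
- lid_left_press (a point): press point on the top face of the left cover, 42 mm from its hinge line (the cover is a flat orange plate 52 mm long, 50 mm wide, 5 mm thick, with an 11 mm thumb tab in the middle of its near edge); moves with the cover; 29 mm above the counter when shut
- lid_right_press (a point): the same point on the right cover
- lid_left_hinge (a point): middle of the left cover's hinge line, on the far side of the tray (24 mm beyond its centre, 26.5 mm above the counter); axes are the tray's, the hinge runs along y
- lid_right_hinge (a point): the same for the right cover
- lightbar: fixed slim white light bar, 24 mm deep (x), 235 mm long (y), 20 mm high, underside 220 mm up, centred 20 mm nearer the robot than this origin (a point on the counter within 6 mm of the tray's centre) and 30 mm to the right; its 16 mm post stands 135 mm right of the origin. It blocks a gripper coming straight down on the covers; one leaning 30 to 45 degrees, fingers down and away, passes under it
- bottle: bystander: closed white squeeze bottle, 48 mm across, 112 mm tall, standing left of the clamp, lower than the mirror's arm; origin under its base
- inserter: bystander: clear plastic lens inserter lying flat, 80 mm long, up to 18 mm thick; origin under its middle, x along it
- tumbler: bystander: glass, 68 mm across, 90 mm tall; origin under its base
- jar: bystander: small white jar, 52 mm across, 50 mm tall; origin under its base
- compact: bystander: closed grey compact case, 70 x 70 x 14 mm; origin under its middle
- dish: bystander: shallow white dish, 80 mm across, 22 mm high; origin under its base
Things that resemble listed ones, but are neither listed nor needed, are in the scene too. There is more than one size of the coaster; the job needs the smaller. Of the things that look like the tray, take the one that is farthest to the robot's right at the start.

How it is judged:
By the outcome, as a careful person would: the job done as asked, in the order asked, and still so for the second after the job is handed in, with the robot touching nothing.
It also fails if it takes over 72 s, if anything falls off the work surface, if the arm or the gripper's body presses on something with over 40 N, if the wrist force passes 120 N, or if a joint passes its speed limit or range.

## Robot

A 7-joint arm with a two-finger parallel gripper is mounted at the origin on the work surface. World frame = base frame: x ahead of the robot, y to its left, z up, the work surface at z = 0. Lengths are in m, angles in rad, forces in N, time in s.
With the tool pointing down it reaches from about 0.4 to 0.875 m from the base axis. Payload 19.3 kg.
Tool frame: the origin (TCP) lies midway between the tips of the shut fingers; the grasp point (between the pads) lies 19 mm behind it; z points along the fingers, y is the direction in which the jaws open and shut (so a half turn about z gives the same grasp; the last joint's range is limited). The gripper opens to 85 mm and grips with 20 to 120 N. Pads are 22 mm wide; open, the fingers measure 114 mm over their backs; the gripper's body (76 mm by 85 mm) begins 54 mm behind the grasp point. The pads swing forward as they close: fully open they stand 13 mm farther back than shut.
Start: joints at [1.266, 0.521, -0.036, 1.599, 0.021, 1.021, -0.113], TCP at [0.145, -0.608, 0.231] pointing down, gripper open.
Joint ranges: [-2.91, 2.91], [-0.3, 2.13], [-1.5, 1.42], [0.17, 2.43], [-1.26, 4.41], [0.16, 1.93], [-2.52, 2.52]. Speed limits (rad/s): [1.89, 1.89, 2.39, 2.39, 3.01, 3.01, 3.01].

## Interface

Orientations are given as [roll, pitch, yaw] about the fixed x, y, z axes, in that order (R = Rz(yaw) Ry(pitch) Rx(roll)).
In Python, from workcell import bot, optics gives the robot as it stands.
- The arm moves only by the tool drive_tool, never from a script. Its argument "rows" is one flat list of numbers, 4 for each row, row after row: the shift along the tool's x, y, z in mm, then the turn about the tool's z in rad. A call has exactly 10 rows; each row is the pose to reach, as a shift and turn from the pose commanded when the call began, along the tool's axes at that moment; what a row does not reach only later rows make up. A row lasts 1/8 s, in which the tool goes at most 62.5 mm and 10.7 degrees, less where a joint would pass 70% of its speed; a pose out of reach is approached as far as the arm can. A call with a gripper value outside its range is refused whole. "jaw" is the opening, from 0 (shut) to 1 (fully open), set as the call begins (left out, the last holds). The fingers move at their own pace and stop on an object; "squeeze" is the grip in N (left out, the last holds). Time passes only in rows, so rows that repeat a pose let the fingers close, or fill a call up. It gives the time, the measured TCP pose, the force and the opening at its end, in the units of the state.
- bot.observe(): the state, without advancing time (a new reading comes with each control period).
- optics.grab_frame(name): name is "side" or "top"; returns a dict with "pixels" (480x640x3 uint8, red, green, blue), "z_map" (480x640 float32, m along the optical axis (not along the pixel's ray), 0 where there is no reading), "camera_matrix" (3x3 intrinsics, pixels), "rvec" (rotation vector, rad) and "tvec" (3), from world to camera coordinates, as OpenCV has them. Camera axes: x right, y down, z forward; pixel columns grow to the right and rows downward; lengths in m; the calibration is good to about 2 mm. A picture is of the moment at which its call begins.
- bot.job_done(): hands the job in, once; it reports no verdict.
The state is a dict: "clock": time; "qpos": joint angles; "qd": joint speeds; "joint_efforts": joint torques, N m; "position": TCP position; "tool_rot": TCP orientation; "force": force on the tool from outside, world axes, zero at the start; "moment": the same for the moment, N m; "grip_width": finger opening in m.
Only numpy, scipy, OpenCV 4.12 (cv2) and the standard library are available. Lean on these libraries where they do the work, as an engineer would, in place of code of your own. Each camera call takes 0.05 s, during which the arm holds its last target. There are 200 camera calls.

## Working session

There is one attempt and no reset: what is moved stays moved. The work goes in short steps, Python scripts to look and compute and a tool call to move; the robot and the scene stay as the last step left them, time stands still between calls to the robot, and variables do not carry over. Pictures are saved under pics/ and viewed, about 8 in all and at most 12, crops included, and the job is handed in when it is done.

Besides the shell and the picture viewer there is one more tool, called after "Request:" as name(argument=value, ...) on one line, values as JSON. drive_tool: Moves the arm, as the interface text tells. Its arguments: {"type":"object","properties":{"rows":{"type":"array"},"jaw":{"type":"number"},"squeeze":{"type":"number"}},"required":["rows"]}

```bash
mkdir -p pics; ls; cat > h.py <<'E'
import numpy as np,cv2
from workcell import bot,optics
from scipy.spatial.transform import Rotation as Rn
def grab(n):
    f=optics.grab_frame(n); return f
def save(f,p): cv2.imwrite('pics/'+p,cv2.cvtColor(f['pixels'],cv2.COLOR_RGB2BGR))
def cam(f):
    R=cv2.Rodrigues(np.array(f['rvec'],float))[0]; t=np.array(f['tvec'],float).ravel(); return R,t,np.array(f['camera_matrix'])
def ray(f,u,v,z):
    R,t,K=cam(f); c=-R.T@t; d=R.T@np.linalg.inv(K)@np.array([u,v,1.]); return c+d*(z-c[2])/d[2]
def cloud(f):
    R,t,K=cam(f); Z=f['z_map']; v,u=np.indices(Z.shape)
    P=np.stack([(u-K[0,2])/K[0,0]*Z,(v-K[1,2])/K[1,1]*Z,Z],-1)
    W=(P-t)@R; W[Z<=0]=np.nan; return W
def proj(f,p):
    R,t,K=cam(f); q=K@(R@np.array(p)+t); return q[:2]/q[2]
E
python3 - <<'E'
from h import *
import pickle
for n in('top','side'):
    f=grab(n); save(f,n+'0.png'); pickle.dump(f,open(n+'0.pkl','wb'))
    R,t,K=cam(f); print(n,-R.T@t,K[0,0],(f['z_map']>0).mean())
print(bot.observe())
E
```

```text
pics
top [ 0.37276001 -0.0271154   1.28722609] 575.6338909871321 0.9960872395833333
side [0.29565144 0.58396536 0.66696627] 450.3201226367952 0.9959440104166667
{'clock': 0.1, 'qpos': array([ 1.26582529,  0.52195123, -0.03632885,  1.59991177,  0.0211903 ,
        1.02110557, -0.11283686]), 'qd': array([-1.00912186e-03, -2.08823879e-03, -7.80108267e-05,  2.67413582e-04,
       -5.45294394e-04, -1.42978686e-03, -1.05482723e-03]), 'joint_efforts': array([ 3.76100928e-03, -9.28498435e+01,  1.98396854e+00, -3.70533264e+01,
        1.80373370e-02,  5.32961305e-03, -9.50295407e-05]), 'position': array([ 0.14529333, -0.60758451,  0.2307993 ]), 'tool_rot': array([-3.14060306e+00,  5.95645908e-05,  2.34718681e-01]), 'force': array([ 0.3674997 , -0.32646984,  0.58806609]), 'moment': array([-0.0036873 , -0.00664038, -0.03864756]), 'grip_width': 0.08546303462635486}
```

View pics/top0.png

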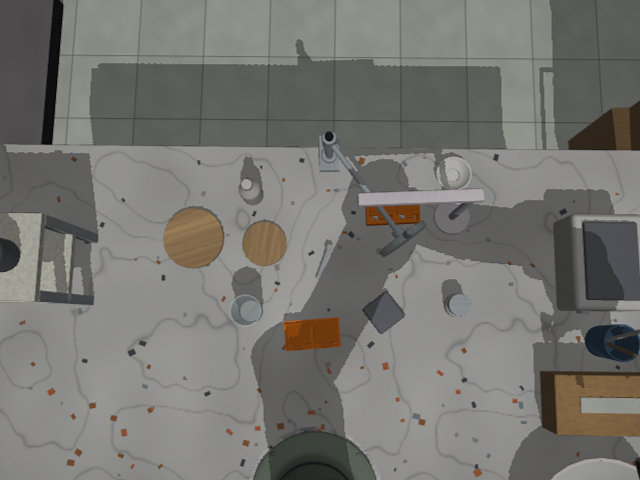

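View pics/side0.png

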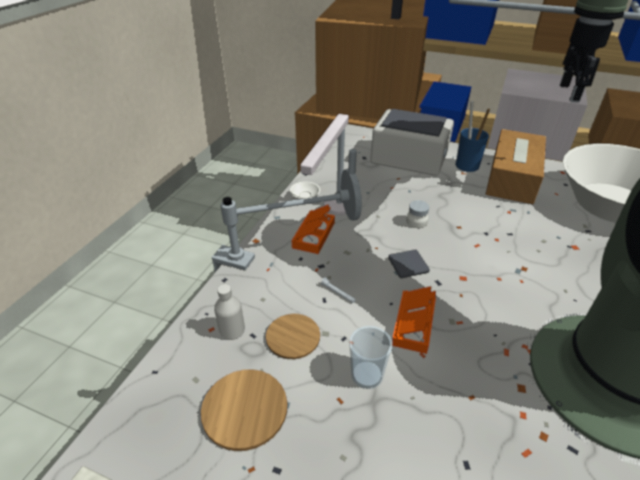

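The top view shows the right-hand tray at (392,213) under the bar at (420,196). The mirror is at (402,240), the pivot at (328,137) and the small coaster at (264,243). The side view agrees.

```bash
python3 - <<'E'
from h import *
import pickle
f=pickle.load(open('top0.pkl','rb')); s=pickle.load(open('side0.pkl','rb'))
W=cloud(f); V=cloud(s)
def st(n,m,W):
    P=W[m]; print(n,len(P),'min',np.nanpercentile(P,2,0).round(3),'max',np.nanpercentile(P,98,0).round(3),'med',np.nanmedian(P,0).round(4))
for n,W,f in(('top',W,f),('side',V,s)):
    x,y,z=W[...,0],W[...,1],W[...,2]
    hsv=cv2.cvtColor(f['pixels'],cv2.COLOR_RGB2HSV); org=(hsv[...,0]<14)&(hsv[...,1]>170)
    print('==',n)
    T=org&(y<-0.02)&(x>.45)&(x<.85)&(z>.006)&(z<.1)
    st('tray',T,W); 
    st('bar',(z>.21)&(z<.26)&(x>.55)&(x<.75)&(y<-.04)&(y>-.45),W)
    st('clampTop',(z>.1)&(z<.2)&(x>.74)&(y<.06)&(y>-.06),W)
    M=(z>.06)&(z<.26)&(x>.48)&(x<.618)&(y<-.05)&(y>-.25); st('mirror',M&~org,W)
    st('stem',M&(z>.195),W)
    C=(abs(z-.009)<.006)&(hsv[...,0]>8)&(hsv[...,0]<25)&(hsv[...,1]>70)&(x>.4)&(x<.75)&(y>0.03)&(y<.5)
    nn,lab,sts,_=cv2.connectedComponentsWithStats(C.astype(np.uint8))
    for i in range(1,nn):
        if sts[i,4]>300:
            cs,_=cv2.findContours((lab==i).astype(np.uint8),0,2); (e,ax,_)=cv2.fitEllipse(cs[0]); print('coaster',sts[i,4],e,ax,ray(f,*e,.009).round(4))
# arm bar profile
W=cloud(f:=pickle.load(open('top0.pkl','rb')));x,y,z=W[...,0],W[...,1],W[...,2]
A=(abs(z-.134)<.01)&(x>.58)&(x<.79)&(y<.02)&(y>-.2); P=W[A]; print(len(P)); 
b=np.polyfit(P[:,0],P[:,1],1); print('arm line y=',b)
T=W[(np.abs(z-.1)<.1)&(x>.5)&(x<.8)&(y<-.02)&(y>-.3)]
E
```

```text
== top
tray 413 min [ 0.586 -0.221  0.007] max [ 0.623 -0.107  0.064] med [ 0.6056 -0.1706  0.0479]
bar 1776 min [ 0.586 -0.304  0.226] max [ 0.616 -0.079  0.244] med [ 0.6    -0.1917  0.2393]
clampTop 82 min [ 0.74  -0.034  0.15 ] max [ 0.754 -0.007  0.165] med [ 0.7455 -0.0206  0.1589]
mirror 2100 min [ 0.509 -0.244  0.119] max [ 0.613 -0.081  0.243] med [ 0.5924 -0.1588  0.2373]
stem 1418 min [ 0.533 -0.246  0.222] max [ 0.614 -0.079  0.244] med [ 0.5977 -0.1661  0.2392]
coaster 2360 (193.14015197753906, 238.02207946777344) (57.74871826171875, 59.18168258666992) [0.5512 0.2819 0.009 ]
coaster 1447 (263.9600830078125, 243.2320098876953) (42.26173400878906, 43.15211868286133) [0.541  0.1223 0.009 ]
== side
tray 950 min [ 0.587 -0.222  0.006] max [ 0.648 -0.104  0.062] med [ 0.6136 -0.1481  0.0266]
bar 979 min [ 0.586 -0.303  0.223] max [ 0.615 -0.077  0.242] med [ 0.5966 -0.1659  0.24  ]
clampTop 157 min [ 0.74  -0.03   0.101] max [ 0.756 -0.006  0.165] med [ 0.7454 -0.0107  0.146 ]
mirror 2044 min [ 0.506 -0.238  0.091] max [ 0.612 -0.078  0.242] med [ 0.5646 -0.1529  0.1818]
stem 954 min [ 0.532 -0.244  0.2  ] max [ 0.612 -0.077  0.242] med [ 0.5928 -0.1624  0.2391]
coaster 1907 (292.4597473144531, 335.7864074707031) (43.77959442138672, 53.799373626708984) [0.54   0.1256 0.009 ]
coaster 5326 (243.6231231689453, 409.63397216796875) (77.07342529296875, 88.40779876708984) [0.5503 0.286  0.009 ]
457
arm line y= [ 0.75642307 -0.5793502 ]
```

```bash
cat >> h.py <<'E'
def to(p,yaw=None,rot=None):
    "shift (mm, tool axes) and z-turn from the measured pose to world p"
    o=bot.observe(); R=Rn.from_euler('xyz',o['tool_rot']).as_matrix()
    d=R.T@(np.array(p)-o['position'])*1000
    x=R[:,0]; t=None
    if yaw is not None:
        xd=R.T@np.array([np.cos(yaw),np.sin(yaw),0]); t=round(float(np.arctan2(xd[1],xd[0])),3)
    print('to',p,d.round(1),'turn',t)
def show():
    o=bot.observe(); R=Rn.from_euler('xyz',o['tool_rot']).as_matrix()
    print(round(o['clock'],2),o['position'].round(4),'z',R[:,2].round(3),'x',R[:,0].round(3),'F',o['force'].round(1),'w',round(o['grip_width'],4),'q',o['qpos'].round(2))
E
python3 - <<'E'
from h import *
import pickle
for n in('top','side'):
    f=pickle.load(open(n+'0.pkl','rb')); W=cloud(f); x,y,z=W[...,0],W[...,1],W[...,2]
    for nm,m in(('stem',(z>.197)&(x<.575)&(x>.5)&(y<-.1)&(y>-.25)),('post',(z>.15)&(z<.18)&(x>.72)&(x<.78)&(abs(y)<.06))):
        print(n,nm,m.sum(),np.median(W[m],0).round(4),W[m].min(0).round(4),W[m].max(0).round(4))
f=pickle.load(open('top0.pkl','rb'))
print('post cap',ray(f,328.5,137,.165))
to([.145,-.608,.36],0); to([.543,-.169,.34],0)
E
```

```text
top stem 86 [ 0.5361 -0.1699  0.2333] [ 0.5299 -0.1795  0.1993] [ 0.5449 -0.1639  0.238 ]
top post 149 [ 0.7406 -0.0197  0.1565] [ 0.7276 -0.0339  0.1501] [ 0.7548 -0.0073  0.1671]
side stem 152 [ 0.537  -0.1686  0.2184] [ 0.5299 -0.1817  0.1974] [ 0.5467 -0.1645  0.2372]
side post 145 [ 0.7399 -0.0169  0.1555] [ 0.7286 -0.0343  0.1502] [ 0.7575 -0.0059  0.1656]
post cap [ 0.7381217  -0.02071444  0.165     ]
to [0.145, -0.608, 0.36] [  -0.4    0.2 -129.2] turn 0.235
to [0.543, -0.169, 0.34] [ 488.8 -334.2 -108.9] turn 0.235
```

Request:
drive_tool(rows=[0,0,-40,0.05,0,0,-80,0.1,0,0,-120,0.2,0,0,-130,0.235,0,0,-130,0.235,0,0,-130,0.235,0,0,-130,0.235,0,0,-130,0.235,0,0,-130,0.235,0,0,-130,0.235], jaw=0.7, squeeze=30)

```text
clock: 1.35
position: [0.1454, -0.6079, 0.3612]
tool_rot: [-3.142, 0.0, -0.0]
force: [-1.1, -0.2, 0.6]
grip_width: 0.06
```

Request:
drive_tool(rows=[30,-33,0,0,65,-72,0,0,100,-111,0,0,135,-150,0,0,170,-190,0,0,205,-229,0,0,240,-268,0,0,275,-307,0,0,310,-346,0,0,345,-385,0,0])

```text
clock: 2.6
position: [0.4914, -0.2216, 0.3615]
tool_rot: [3.141, -0.0, -0.0]
force: [-0.2, -0.5, 0.6]
grip_width: 0.0601
```

Request:
drive_tool(rows=[25,-28,0,0,47,-52,0,0,47,-52,0,0,47,-52,0,0,47,-52,0,0,47,-52,0,0,47,-52,0,0,47,-52,0,0,47,-52,0,0,47,-52,0,0])

```text
clock: 3.85
position: [0.5375, -0.1709, 0.3613]
tool_rot: [-3.142, -0.0, -0.0]
force: [0.4, 0.3, -0.3]
grip_width: 0.0598
```

```bash
python3 - <<'E'
from h import *
f=grab('top'); g=grab('side'); show(); to([.538,-.171,.195],0)
a=f['pixels'][100:340,220:540]; b=g['pixels'][100:340,180:500]
cv2.imwrite('pics/s1.png',cv2.cvtColor(cv2.resize(np.hstack([a,b]),None,fx=1.25,fy=1.25),cv2.COLOR_RGB2BGR))
E
```

```text
3.95 [ 0.5375 -0.1709  0.3613] z [-0.  0. -1.] x [ 1. -0. -0.] F [ 0.3 -0.8  0.1] w 0.0594 q [ 0.4   0.32 -0.27  1.58  0.09  1.26 -1.45]
to [0.538, -0.171, 0.195] [5.000e-01 1.000e-01 1.663e+02] turn -0.0
```

View pics/s1.png

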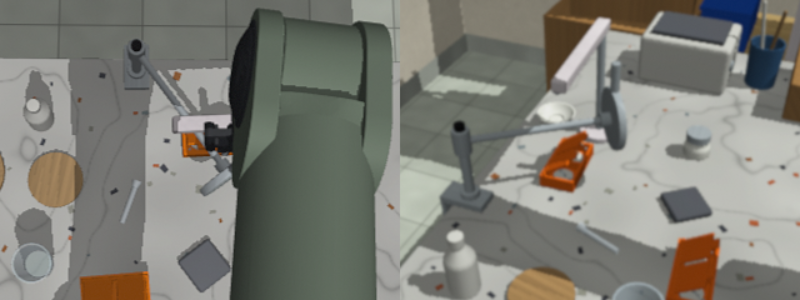

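The gripper hangs over the stem and the way down is free. I'll descend in two stages and then close.

Request:
drive_tool(rows=[0,0,30,0,0,0,60,0,0,0,90,0,0,0,115,0,0,0,135,0,0,0,150,0,0,0,160,0,0,0,164,0,0,0,164,0,0,0,164,0])

```text
clock: 5.2
position: [0.5378, -0.171, 0.1978]
tool_rot: [3.141, -0.001, -0.0]
force: [-0.0, 1.4, -0.6]
grip_width: 0.06
```

Request:
drive_tool(rows=[0,0,0,0,0,0,0,0,0,0,0,0,0,0,0,0,0,0,0,0,0,0,0,0,0,0,0,0,0,0,0,0,0,0,0,0,0,0,0,0], jaw=0, squeeze=40)

```text
clock: 6.45
position: [0.5373, -0.1714, 0.1975]
tool_rot: [3.141, 0.0, -0.001]
force: [-4.5, -4.0, 5.3]
grip_width: 0.0148
```

```bash
python3 - <<'E'
from h import *
show()
P=np.array([.740,-.019]);C=np.array([.5405,.124]);r=np.linalg.norm(np.array([.538,-.171])-P)
a0=np.arctan2(.152,.202);d=C-P;a1=-np.arctan2(d[1],-d[0]);print(r,a0,a1)
for a in np.linspace(a0,a1,21): print(((P+r*np.array([-np.cos(a),-np.sin(a)])-[.538,-.171])*1000).round(0), end=' ')
E
```

```text
6.45 [ 0.5373 -0.1714  0.1975] z [-0.    -0.001 -1.   ] x [ 1.    -0.001 -0.   ] F [-4.5 -4.   5.3] w 0.0148 q [ 0.39  0.47 -0.25  1.79  0.15  0.9  -1.5 ]
0.2528003164554981 0.6450833859538321 -0.6219070738561195
[0. 0.] [-9. 13.] [-18.  27.] [-25.  41.] [-32.  55.] [-37.  70.] [-42.  86.] [-46. 101.] [-48. 117.] [-50. 133.] [-51. 149.] [-50. 165.] [-49. 181.] [-47. 197.] [-43. 213.] [-39. 228.] [-34. 243.] [-28. 258.] [-20. 272.] [-12. 286.] [ -3. 299.]
```

Request:
drive_tool(rows=[-9,-13,0,0,-18,-27,0,0,-25,-41,0,0,-32,-55,0,0,-37,-70,0,0,-42,-86,0,0,-46,-101,0,0,-48,-117,0,0,-50,-133,0,0,-51,-149,0,0])

```text
clock: 7.7
position: [0.4864, -0.0218, 0.1973]
tool_rot: [3.141, -0.0, -0.001]
force: [-4.9, -4.5, 1.9]
grip_width: 0.015
```

Request:
drive_tool(rows=[1,-16,0,0,2,-32,0,0,4,-48,0,0,8,-64,0,0,12,-79,0,0,17,-94,0,0,23,-109,0,0,31,-123,0,0,39,-137,0,0,48,-150,0,0])

```text
clock: 8.95
position: [0.5346, 0.129, 0.1972]
tool_rot: [3.142, 0.001, -0.0]
force: [6.5, -11.7, -0.7]
grip_width: 0.0152
```

```bash
python3 - <<'E'
from h import *
import pickle
g=grab('side'); f=grab('top');show()
for n,f in(('top',f),('side',g)):
    save(f,'s2%s.png'%n); pickle.dump(f,open(n+'2.pkl','wb'));W=cloud(f); x,y,z=W[...,0],W[...,1],W[...,2]
    m=(z>.08)&(z<.18)&(x<.6)&(x>.45)&(y>.05)&(y<.22); print(n,m.sum(), W[m].min(0).round(4) if m.any() else'',W[m].max(0).round(4) if m.any() else'')
    A=(abs(z-.134)<.012)&(x>.6)&(x<.72)&(y>-.02)&(y<.15); P=W[A]
    if len(P)>10: b=np.polyfit(P[:,0],P[:,1],1); print(len(P),b,'at .54',np.polyval(b,.54))
E
```

```text
9.05 [0.5355 0.13   0.1972] z [ 0.001  0.001 -1.   ] x [1.    0.001 0.001] F [ 1.8  2.1 -0.5] w 0.0151 q [-0.1   0.46 -0.33  1.82  0.18  0.89 -2.08]
top 70 [0.5791 0.079  0.1279] [0.5996 0.1011 0.1401]
417 [-0.74265873  0.53065435] at .54 0.12961863563794868
side 2390 [0.5012 0.078  0.0805] [0.5998 0.1757 0.18  ]
358 [-0.73007125  0.5226599 ] at .54 0.12842141865306722
```

View pics/s2side.png

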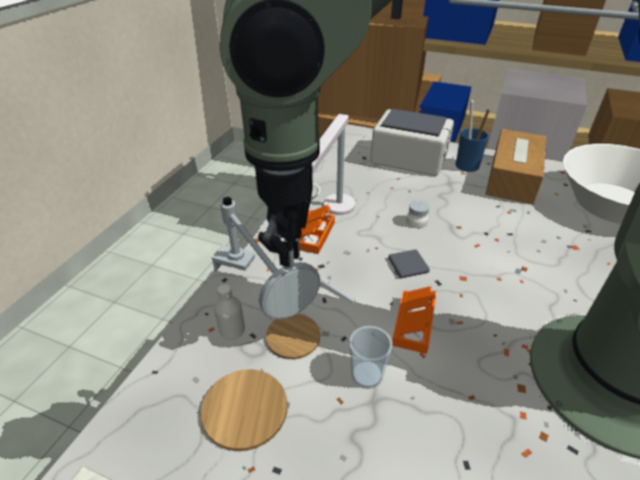

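The side view shows the mirror over the small coaster, at (290,292) with the coaster at (293,335). It is about 3 mm past the middle, so I'll trim back slightly and release.

Request:
drive_tool(rows=[-1,1,0,0,-2,3,0,0,-2,3,0,0,-2,3,0,0,-2,3,0,0,-2,3,0,0,-2,3,0,0,-2,3,0,0,-2,3,0,0,-2,3,0,0])

```text
clock: 10.3
position: [0.532, 0.125, 0.1972]
tool_rot: [3.141, 0.001, -0.0]
force: [-5.3, 3.4, 1.1]
grip_width: 0.0147
```

Request:
drive_tool(rows=[0,0,0,0,0,0,0,0,0,0,0,0,0,0,0,0,0,0,0,0,0,0,-20,0,0,0,-50,0,0,0,-90,0,0,0,-130,0,0,0,-150,0], jaw=0.7)

```text
clock: 11.55
position: [0.5329, 0.1252, 0.3494]
tool_rot: [-3.141, -0.002, -0.0]
force: [0.3, 0.0, -0.2]
grip_width: 0.0599
```

Mirror released. Next I need the slant. The drive gives no tilt command, so I'll see how the arm treats poses near its upper reach limit, where joint 6 saturates and the fingers lean outward. I'll do this in free air.

Request:
drive_tool(rows=[0,12,-40,0,0,24,-80,0,0,36,-120,0,0,48,-160,0,0,60,-200,0,0,72,-240,0,0,84,-280,0,0,96,-320,0,0,110,-360,0,0,125,-400,0], jaw=0)

```text
clock: 12.8
position: [0.5302, 0.0182, 0.66]
tool_rot: [-3.141, -0.017, -0.002]
force: [1.4, -0.4, -0.1]
grip_width: -0.0
```

```bash
python3 - <<'E'
from h import *
show()
E
```

```text
12.8 [0.5302 0.0182 0.66  ] z [ 0.017  0.    -1.   ] x [ 1.    -0.002  0.017] F [ 1.4 -0.4 -0.1] w -0.0 q [-0.37  0.25  0.34  0.96 -0.09  1.92 -1.64]
```

Tilt is starting (joint 6 at its limit, tool z leaning to +x). I'll push further.

Request:
drive_tool(rows=[0,0,-50,0,0,0,-100,0,0,0,-150,0,0,0,-200,0,0,0,-250,0,0,0,-300,0,0,0,-300,0,0,0,-300,0,0,0,-300,0,0,0,-300,0])

```text
clock: 14.05
position: [0.4902, 0.021, 0.7057]
tool_rot: [-3.136, -0.095, -0.003]
force: [0.7, 0.3, -0.8]
grip_width: -0.0002
```

```bash
python3 - <<'E'
from h import *
show()
E
```

```text
14.05 [0.4902 0.021  0.7057] z [ 0.095  0.005 -0.995] x [ 0.995 -0.003  0.095] F [ 0.7  0.3 -0.8] w -0.0002 q [-0.7   0.17  0.72  0.98 -0.13  1.93 -1.62]
```

Request:
drive_tool(rows=[0,0,40,0,0,0,80,0,0,0,120,0,0,0,120,0,0,0,120,0,0,0,120,0,0,0,120,0,0,0,120,0,0,0,120,0,0,0,120,0])

```text
clock: 15.3
position: [0.5015, 0.0219, 0.5868]
tool_rot: [-3.136, -0.096, -0.003]
force: [0.5, 0.8, -0.0]
grip_width: -0.0003
```

```bash
python3 - <<'E'
from h import *
show()
E
```

```text
15.3 [0.5015 0.0219 0.5868] z [ 0.096  0.005 -0.995] x [ 0.995 -0.003  0.096] F [ 0.5  0.8 -0. ] w -0.0003 q [-0.77  0.1   0.7   1.34 -0.06  1.63 -1.66]
```

Request:
drive_tool(rows=[60,0,0,0,120,0,0,0,180,0,0,0,240,0,0,0,300,0,0,0,360,0,0,0,420,0,0,0,480,0,0,0,540,0,0,0,600,0,0,0])

```text
clock: 16.55
position: [0.8326, 0.0224, 0.5297]
tool_rot: [-3.134, -0.144, -0.004]
force: [0.2, -0.0, 0.1]
grip_width: -0.0
```

```bash
python3 - <<'E'
from h import *
show()
E
```

```text
16.55 [0.8326 0.0224 0.5297] z [ 0.144  0.007 -0.99 ] x [ 0.99  -0.004  0.144] F [ 0.2 -0.   0.1] w -0.0 q [-0.15  0.96  0.92  0.17 -0.84  1.93 -1.58]
```

Request:
drive_tool(rows=[0,0,-50,0,0,0,-100,0,0,0,-150,0,0,0,-200,0,0,0,-250,0,0,0,-300,0,0,0,-350,0,0,0,-400,0,0,0,-450,0,0,0,-500,0])

```text
clock: 17.8
position: [0.6759, 0.107, 0.8461]
tool_rot: [-3.135, -0.569, 0.051]
force: [-0.2, 0.2, -0.0]
grip_width: -0.0001
```

```bash
python3 - <<'E'
from h import *
show()
E
```

```text
17.8 [0.6759 0.107  0.8461] z [ 0.537  0.034 -0.843] x [0.842 0.043 0.538] F [-0.2  0.2 -0. ] w -0.0001 q [-0.39  0.57  1.26  0.17 -1.01  1.93 -1.62]
```

Tilt is 32.6°, leaning to +x, as the task asks. Now the tray details, and the shift to the approach point.

```bash
python3 - <<'E'
from h import *
import pickle
for n in('top2','side2','top0'):
    f=pickle.load(open(n+'.pkl','rb')); W=cloud(f); x,y,z=W[...,0],W[...,1],W[...,2]
    hsv=cv2.cvtColor(f['pixels'],cv2.COLOR_RGB2HSV); T=(hsv[...,0]<14)&(hsv[...,1]>150)&(y<-0.06)&(y>-.26)&(x>.55)&(x<.7)&(z>.004)&(z<.1)
    P=W[T]; 
    if len(P)<50: print(n,len(P)); continue
    r=cv2.minAreaRect(P[:,:2].astype(np.float32)); print(n,len(P),r)
    H=P[P[:,2]>.045]; 
    if len(H)>10: print('raised',H.min(0).round(4),H.max(0).round(4))
to([.45,-.136,.40],0)
f=grab('top'); g=grab('side'); pickle.dump(g,open('side3.pkl','wb'));pickle.dump(f,open('top3.pkl','wb'))
a=cv2.resize(f['pixels'][160:260,330:500],(510,300),interpolation=2); b=cv2.resize(g['pixels'][180:270,270:430],(510,287),interpolation=2)
cv2.imwrite('pics/s3.png',cv2.cvtColor(np.vstack([a,b]),cv2.COLOR_RGB2BGR))
E
```

```text
top2 188 ((0.6078777313232422, -0.1645621359348297), (0.04177769273519516, 0.11973195523023605), 2.104301691055298)
raised [ 0.5923 -0.2134  0.045 ] [ 0.624  -0.1104  0.0664]
side2 862 ((0.6201757192611694, -0.16430780291557312), (0.06353995203971863, 0.12285564839839935), 4.125209331512451)
raised [ 0.5916 -0.2174  0.0451] [ 0.6258 -0.1097  0.0664]
top0 471 ((0.6085361242294312, -0.16421546041965485), (0.04118203744292259, 0.11966141313314438), 3.090219497680664)
raised [ 0.5907 -0.2171  0.045 ] [ 0.6236 -0.1102  0.0667]
to [0.45, -0.136, 0.4] [-440.7  232.9  246.2] turn 0.064
```

View pics/s3.png

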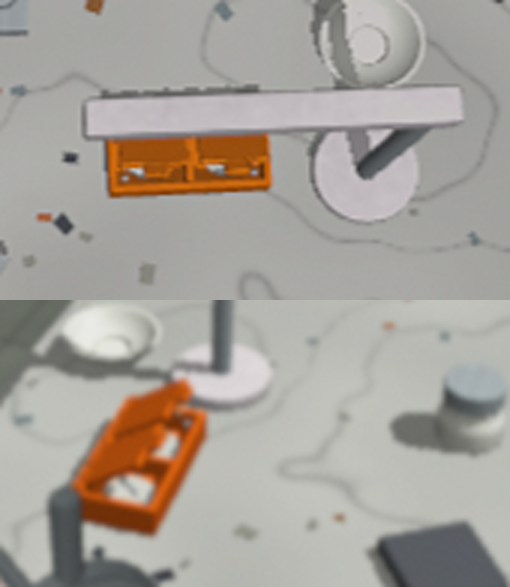

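The crop shows both covers still raised (top view, covers near (150,165) and (232,160)) with the bar just behind. Now to the approach point.

Request:
drive_tool(rows=[-44,23,25,0,-88,47,49,0,-132,70,74,0,-176,93,98,0,-220,116,123,0,-264,140,148,0,-308,163,172,0,-352,186,197,0,-396,210,221,0,-440,233,246,0])

```text
clock: 19.15
position: [0.5254, -0.0576, 0.5587]
tool_rot: [-3.133, -0.567, 0.053]
force: [1.2, -0.5, 0.9]
grip_width: -0.0001
```

```bash
python3 - <<'E'
from h import *
show(); to([.45,-.138,.40]);to([.505,-.138,.22]); to([.61,-.138,.07]);to([.61,-.138,.03])
E
```

```text
19.15 [ 0.5254 -0.0576  0.5587] z [ 0.536  0.037 -0.844] x [0.842 0.044 0.537] F [ 1.2 -0.5  0.9] w -0.0001 q [-1.   -0.3   0.75  1.75  0.32  1.05 -1.81]
to [0.45, -0.138, 0.4] [-152.3   77.1   90.5] turn None
to [0.505, -0.138, 0.22] [-202.7   81.6  271.8] turn None
to [0.61, -0.138, 0.07] [-194.8   88.7  454.6] turn None
to [0.61, -0.138, 0.03] [-216.2   89.   488.3] turn None
```

Request:
drive_tool(rows=[-20,10,12,0,-40,20,24,0,-60,30,36,0,-80,40,48,0,-100,50,60,0,-120,60,72,0,-140,70,84,0,-152,77,90,0,-152,77,90,0,-152,77,90,0])

```text
clock: 20.4
position: [0.4517, -0.1375, 0.4029]
tool_rot: [-3.135, -0.567, 0.052]
force: [-0.2, 0.8, 0.3]
grip_width: 0.0003
```

```bash
python3 - <<'E'
from h import *
show(); to([.45,-.138,.40]);to([.505,-.138,.22]); to([.61,-.138,.07]);to([.61,-.138,.03])
E
```

```text
20.4 [ 0.4517 -0.1375  0.4029] z [ 0.536  0.035 -0.843] x [0.842 0.044 0.537] F [-0.2  0.8  0.3] w 0.0003 q [-0.58 -0.3   0.7   2.15  0.12  0.67 -1.45]
to [0.45, -0.138, 0.4] [-3.   0.5  1.5] turn None
to [0.505, -0.138, 0.22] [-53.3   4.6 182.8] turn None
to [0.61, -0.138, 0.07] [-45.5  11.3 365.6] turn None
to [0.61, -0.138, 0.03] [-67.   11.5 399.3] turn None
```

Request:
drive_tool(rows=[-7,0,23,0,-14,1,46,0,-21,2,70,0,-28,2,93,0,-35,3,116,0,-42,4,140,0,-48,5,163,0,-53,5,183,0,-53,5,183,0,-53,5,183,0])

```text
clock: 21.65
position: [0.4699, -0.1233, 0.2613]
tool_rot: [3.134, -0.573, 0.052]
force: [0.7, -0.5, -0.3]
grip_width: -0.0001
```

```bash
python3 - <<'E'
from h import *
g=grab('side');save(g,'s4.png');f=grab('top')
show(); to([.605,-.138,.08]); to([.61,-.138,.04]);to([.607,-.138,.03])
E
```

```text
21.75 [ 0.4696 -0.1236  0.2611] z [ 0.542  0.02  -0.84 ] x [0.839 0.043 0.542] F [-0.2 -0.7 -0.8] w -0.0002 q [-1.35 -0.3   1.42  2.38  0.73  0.3  -2.01]
to [0.605, -0.138, 0.08] [ 14.7  19.5 225.2] turn None
to [0.61, -0.138, 0.04] [ -2.8  19.4 261.6] turn None
to [0.607, -0.138, 0.03] [-10.7  19.2 268.3] turn None
```

View pics/s4.png

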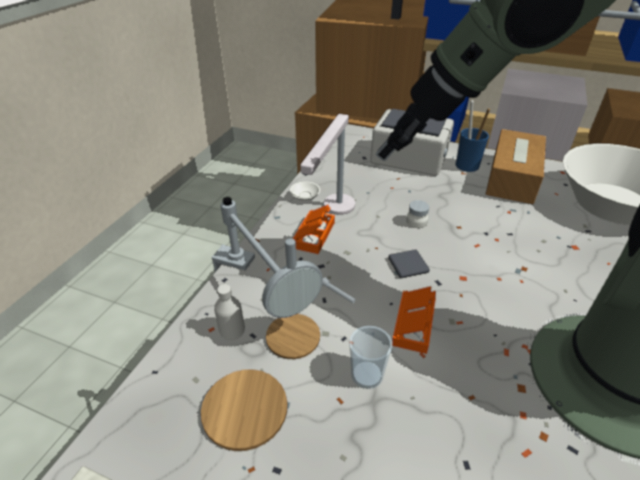

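The side view shows the slanted gripper at (385,155), well clear of the bar, with the mirror still over the coaster. Joints 2 and 3 are at their limits because the tool is too close to the base, so I'll move outward first.

```bash
python3 - <<'E'
from h import *
to([.53,-.138,.24]);to([.545,-.138,.18])
E
```

```text
to [0.53, -0.138, 0.24] [38.6 17.  50.2] turn None
to [0.545, -0.138, 0.18] [ 18.6  17.3 108.7] turn None
```

Request:
drive_tool(rows=[6,2,6,0,12,4,12,0,18,6,18,0,24,9,25,0,30,12,33,0,36,15,42,0,38,17,50,0,38,17,50,0,38,17,50,0,38,17,50,0])

```text
clock: 23.0
position: [0.4912, -0.1226, 0.2782]
tool_rot: [3.12, -0.581, 0.052]
force: [0.5, 0.2, 0.5]
grip_width: -0.0005
```

```bash
python3 - <<'E'
from h import *
show(); to([.545,-.138,.18]);to([.56,-.138,.15]); to([.61,-.138,.07]);to([.607,-.138,.03])
E
```

```text
23.0 [ 0.4912 -0.1226  0.2782] z [ 0.549  0.007 -0.836] x [0.835 0.044 0.549] F [0.5 0.2 0.5] w -0.0005 q [-1.38 -0.3   1.42  2.33  0.73  0.34 -2.03]
to [0.545, -0.138, 0.18] [ -9.6  15.8 111.5] turn None
to [0.56, -0.138, 0.15] [-13.5  15.9 144.8] turn None
to [0.61, -0.138, 0.07] [-15.7  16.5 239.1] turn None
to [0.607, -0.138, 0.03] [-40.1  15.6 270.9] turn None
```

The solver is stuck with the elbow swung out. I'll fit a simple kinematic model from the logged poses and find where the tilted tool can work in a better posture.

```bash
cat > fk.py <<'E'
import numpy as np
from scipy.spatial.transform import Rotation as Rn
from scipy.optimize import least_squares
import itertools
D=[([1.26582529,.52195123,-.03632885,1.59991177,.0211903,1.02110557,-.11283686],[.14529,-.60758,.2308],[0,0,-1]),
([.4,.32,-.27,1.58,.09,1.26,-1.45],[.5375,-.1709,.3613],[0,0,-1]),
([.39,.47,-.25,1.79,.15,.9,-1.5],[.5373,-.1714,.1975],[0,0,-1]),
([-.1,.46,-.33,1.82,.18,.89,-2.08],[.5355,.13,.1972],[0,0,-1]),
([-.37,.25,.34,.96,-.09,1.92,-1.64],[.5302,.0182,.66],[.017,0,-1]),
([-.7,.17,.72,.98,-.13,1.93,-1.62],[.4902,.021,.7057],[.095,.005,-.995]),
([-.15,.96,.92,.17,-.84,1.93,-1.58],[.8326,.0224,.5297],[.144,.007,-.99]),
([-.39,.57,1.26,.17,-1.01,1.93,-1.62],[.6759,.107,.8461],[.537,.034,-.843]),
([-1.,-.3,.75,1.75,.32,1.05,-1.81],[.5254,-.0576,.5587],[.536,.037,-.844]),
([-.58,-.3,.7,2.15,.12,.67,-1.45],[.4517,-.1375,.4029],[.536,.035,-.843]),
([-1.35,-.3,1.42,2.38,.73,.3,-2.01],[.4696,-.1236,.2611],[.542,.02,-.84]),
([-1.38,-.3,1.42,2.33,.73,.34,-2.03],[.4912,-.1226,.2782],[.549,.007,-.836])]
lo=np.array([-2.91,-.3,-1.5,.17,-1.26,.16,-2.52]);hi=np.array([2.91,2.13,1.42,2.43,4.41,1.93,2.52])
def fk(q,L,s,o=0):
    r=lambda ax,a:Rn.from_euler(ax,a).as_matrix()
    R=r('z',s[0]*q[0]+o);p=np.array([0,0,L[0]]);R=R@r('y',q[1]);p=p+R@[L[4],0,L[1]]
    R=R@r('z',s[1]*q[2])@r('y',q[3]);p=p+R@[L[5],0,L[2]]
    R=R@r('z',s[2]*q[4])@r('y',q[5]);p=p+R@[L[6],0,L[3]]
    return p,R
def fit():
    best=None
    for s in itertools.product([1,-1],repeat=3):
        F=lambda L:np.concatenate([np.r_[a-np.array(P),.3*(R[:,2]-np.array(Z))] for q,P,Z in D for a,R in [fk(q,L,s,L[7])]])
        r=least_squares(F,[.35,.42,.4,.25,0,0,0,0])
        if best is None or r.cost<best[0]: best=(r.cost,s,r.x,np.abs(r.fun).max())
    return best
if __name__=='__main__': print(fit())
E
python3 fk.py
```

```text
(np.float64(0.0015888312189929112), (-1, -1, -1), array([ 0.33156582,  0.49586692,  0.43514976,  0.32706587, -0.01209219,
       -0.02009086, -0.00845742, -0.08894121]), np.float64(0.022621514477232728))
```

```bash
cat > ik.py <<'E'
from fk import *
_,s,L,_=fit()
def ik(p,z,q0):
    m=.03
    F=lambda q:np.r_[(fk(q,L,s,L[7])[0]-p)*10,(fk(q,L,s,L[7])[1][:,2]-z)*3,.003*q[2],.003*q[4]]
    r=least_squares(F,np.clip(q0,lo+.01,hi-.01),bounds=(lo,hi)); return r.x,r.cost
if __name__=='__main__':
    for t in(.3,.45,.57,.7):
      z=np.array([np.sin(t),0,-np.cos(t)])
      for p in([.608,-.138,.035],[.56,-.138,.12],[.54,-.138,.2],[.54,-.138,.3],[.54,-.138,.4],[.6,-.138,.4],[.65,-.1,.5],[.7,-.1,.4]):
        q,c=min((ik(p,z,np.array(q0)) for q0 in([.3,.3,0,1.8,0,.8,-1.4,],[.3,0,-.6,2,0,.8,-1.4],[-.6,0,.7,2.1,.1,.6,-1.4])),key=lambda r:r[1])
        print(t,p,q[:6].round(2),'err',round(np.sqrt(2*c),3))
E
python3 ik.py
```

```text
0.3 [0.608, -0.138, 0.035] [ 0.26  0.69 -0.12  1.98 -0.04  0.19] err 0.0
0.3 [0.56, -0.138, 0.12] [ 0.3   0.47 -0.13  2.07 -0.09  0.31] err 0.0
0.3 [0.54, -0.138, 0.2] [ 0.28  0.31 -0.08  2.06 -0.13  0.49] err 0.0
0.3 [0.54, -0.138, 0.3] [ 0.27  0.18 -0.06  1.95 -0.11  0.73] err 0.0
0.3 [0.54, -0.138, 0.4] [ 0.22  0.1  -0.01  1.79 -0.1   0.97] err 0.0
0.3 [0.6, -0.138, 0.4] [ 0.2   0.21 -0.02  1.66 -0.09  0.98] err 0.0
0.3 [0.65, -0.1, 0.5] [ 0.1   0.27 -0.02  1.36 -0.05  1.22] err 0.0
0.3 [0.7, -0.1, 0.4] [ 0.09  0.39 -0.02  1.43 -0.05  1.03] err 0.0
0.45 [0.608, -0.138, 0.035] [ 0.67  0.77 -0.58  2.07  1.81  0.23] err 0.006
0.45 [0.56, -0.138, 0.12] [ 0.75  0.53 -0.61  2.18  1.07  0.16] err 0.004
0.45 [0.54, -0.138, 0.2] [ 0.47  0.28 -0.26  2.18 -0.26  0.28] err 0.001
0.45 [0.54, -0.138, 0.3] [ 0.31  0.12 -0.07  2.07 -0.26  0.54] err 0.001
0.45 [0.54, -0.138, 0.4] [ 0.25  0.02 -0.01  1.91 -0.2   0.79] err 0.001
0.45 [0.6, -0.138, 0.4] [ 0.24  0.14 -0.04  1.79 -0.17  0.79] err 0.001
0.45 [0.65, -0.1, 0.5] [ 0.12  0.18 -0.02  1.51 -0.09  1.01] err 0.0
0.45 [0.7, -0.1, 0.4] [ 0.12  0.
[... 487 characters left out ...]
, -0.1, 0.5] [ 0.14  0.11 -0.03  1.63 -0.14  0.84] err 0.0
0.57 [0.7, -0.1, 0.4] [ 0.15  0.26 -0.07  1.69 -0.14  0.63] err 0.0
0.7 [0.608, -0.138, 0.035] [ 1.15  1.27 -1.18  2.24  2.37  0.8 ] err 0.008
0.7 [0.56, -0.138, 0.12] [ 1.28  1.04 -1.29  2.35  2.19  0.7 ] err 0.008
0.7 [0.54, -0.138, 0.2] [ 0.69  0.26 -0.42  2.28 -1.26  0.16] err 0.256
0.7 [0.54, -0.138, 0.3] [ 0.4   0.06 -0.12  2.25 -0.96  0.29] err 0.003
0.7 [0.54, -0.138, 0.4] [ 0.18 -0.07  0.11  2.11 -0.51  0.49] err 0.002
0.7 [0.6, -0.138, 0.4] [ 0.28  0.05 -0.04  2.   -0.48  0.47] err 0.001
0.7 [0.65, -0.1, 0.5] [ 0.15  0.06 -0.02  1.75 -0.23  0.66] err 0.001
0.7 [0.7, -0.1, 0.4] [ 0.22  0.22 -0.13  1.81 -0.23  0.44] err 0.001
```

```bash
cat > sim.py <<'E'
from fk import *
_,s,L,_=fit()
# tool yaw about its z fitted from the last logged pose
qn=np.array([-1.38,-.3,1.42,2.33,.73,.34,-2.03])
def full(q,off):
    p,R=fk(q,L,s,L[7]); return p,R@Rn.from_euler('z',s[0]*q[6]+off).as_matrix()
X=[(D[1][0],[1,0,0]),(D[3][0],[1,0,0]),(D[7][0],[.842,.043,.538]),(D[11][0],[.835,.044,.549])]
for sg in(1,-1):
    r=least_squares(lambda o:np.concatenate([fk(q,L,s,L[7])[1]@Rn.from_euler('z',sg*q[6]+o[0]).as_matrix()[:,0]-x for q,x in X]),[0.5]); 
    r2=least_squares(lambda o:np.concatenate([fk(q,L,s,L[7])[1]@Rn.from_euler('z',sg*q[6]+o[0]).as_matrix()[:,0]-x for q,x in X]),[3.]); r=min((r,r2),key=lambda a:a.cost)
    print(sg,r.x,r.cost)
    if sg==1 or r.cost<best[0]: best=(r.cost,sg,r.x[0])
_,sg,off=best
def pose(q): p,R=fk(q,L,s,L[7]); return p,R@Rn.from_euler('z',sg*q[6]+off).as_matrix()
def err(q,p,R,w=.3):
    a,B=pose(q); return np.r_[p-a,w*Rn.from_matrix(R@B.T).as_rotvec()]
def step(q,p,R,n=40):
    for _ in range(n):
        e=err(q,p,R); J=np.array([(err(q+1e-5*np.eye(7)[i],p,R)-e)/1e-5 for i in range(7)]).T
        q=np.clip(q-J.T@np.linalg.solve(J@J.T+1e-4*np.eye(6),e)*.7,lo,hi)
    return q
def run(q,wps,R=None,n=10):
    p,R0=pose(q); R=R0 if R is None else R
    for w in wps:
        for k in range(1,n+1): q=step(q,p+(np.array(w)-p)*k/n,R,8)
        q=step(q,w,R); a,B=pose(q); print(w,'q',q.round(2),'perr',np.abs(a-w).max().round(3),'z',B[:,2].round(2)); p=a;R=B
    return q
E
python3 - <<'E'
from sim import *
print('A');run(qn,[[.6,-.12,.45],[.75,-.12,.5],[.85,-.12,.4],[.7,-.13,.3],[.57,-.138,.25],[.56,-.138,.12],[.6,-.138,.04]])
print('B');run(qn,[[.6,-.12,.45],[.7,.1,.5],[.7,.3,.5],[.6,-.13,.4],[.57,-.138,.25],[.6,-.138,.04]])
print('C');run(qn,[[.6,-.12,.45],[.65,-.4,.5],[.6,-.13,.4],[.57,-.138,.25],[.6,-.138,.04]])
E
```

```text
1 [-1.19755328] 0.5580679808564544
-1 [1.49154205] 0.00010334154789384364
A
[0.6, -0.12, 0.45] q [-1.59 -0.3   1.42  1.86  0.49  0.77 -1.84] perr 0.013 z [ 0.55 -0.04 -0.83]
[0.75, -0.12, 0.5] q [-2.12 -0.3   1.42  1.59  0.78  0.96 -2.  ] perr 0.238 z [ 0.7   0.03 -0.71]
[0.85, -0.12, 0.4] q [-0.43  0.6   0.84  1.48 -1.12  0.69 -0.29] perr 0.0 z [ 0.7   0.03 -0.71]
[0.7, -0.13, 0.3] q [ 0.    0.33  0.21  1.97 -1.26  0.29  0.17] perr 0.0 z [ 0.7   0.03 -0.72]
[0.57, -0.138, 0.25] q [ 1.46  0.47 -1.35  2.33 -1.26  0.16  0.67] perr 0.101 z [ 0.69  0.34 -0.64]
[0.56, -0.138, 0.12] q [ 1.55  1.19 -1.3   2.31 -1.26  0.16  1.48] perr 0.116 z [ 0.75  0.59 -0.3 ]
[0.6, -0.138, 0.04] q [ 1.4   1.45 -0.94  2.   -1.03  0.34  1.58] perr 0.0 z [ 0.75  0.59 -0.3 ]
B
[0.6, -0.12, 0.45] q [-1.59 -0.3   1.42  1.86  0.49  0.77 -1.84] perr 0.013 z [ 0.55 -0.04 -0.83]
[0.7, 0.1, 0.5] q [-2.42 -0.3   1.42  1.63  0.91  1.1  -2.42] perr 0.15 z [ 0.68  0.04 -0.73]
[0.7, 0.3, 0.5] q [-2.79 -0.3   1.42  1.69  1.17  1.04 -2.52] perr 0.189 z [ 0.76  0.28 -0.59]
[0.6, -0.13, 0.4] q [-1.46 -0.3   1.42  2.13 -0.43  0.28 -0.18] perr 0.1 z [ 0.73  0.28 -0.63]
[0.57, -0.138, 0.25] q [-1.7  -0.3   1.42  2.43 -1.26  0.16  1.56] perr 0.281 z [ 0.56  0.49 -0.67]
[0.6, -0.138, 0.04] q [-1.26 -0.3   0.19  2.43 -1.26  0.16  2.52] perr 0.567 z [ 0.29  0.78 -0.56]
C
[0.6, -0.12, 0.45] q [-1.59 -0.3   1.42  1.86  0.49  0.77 -1.84] perr 0.013 z [ 0.55 -0.04 -0.83]
[0.65, -0.4, 0.5] q [-1.43 -0.3   1.4   1.65  0.4   0.89 -1.35] perr 0.184 z [ 0.6  -0.11 -0.79]
[0.6, -0.13, 0.4] q [-1.57 -0.21  1.42  2.01  0.54  0.53 -1.63] perr 0.056 z [ 0.62 -0.06 -0.78]
[0.57, -0.138, 0.25] q [ 0.17  0.19  0.04  2.24 -1.26  0.16  0.24] perr 0.007 z [ 0.62 -0.04 -0.78]
[0.6, -0.138, 0.04] q [ 2.91  2.13 -1.5   2.43 -1.26  0.16  2.52] perr 0.475 z [ 0.68 -0.52  0.51]
```

Request:
drive_tool(rows=[20,0,-20,0,50,0,-20,0,85,0,-15,0,120,0,-10,0,155,0,-5,0,190,0,0,0,225,0,0,0,260,0,0,0,290,0,0,0,310,0,0,0])

```text
clock: 24.25
position: [0.625, -0.088, 0.4727]
tool_rot: [3.108, -0.612, 0.053]
force: [-0.5, -0.2, -0.8]
grip_width: -0.0004
```

```bash
python3 - <<'E'
from h import *
show(); to([.65,-.13,.4]);to([.8,-.13,.4]);
E
```

```text
24.25 [ 0.625  -0.088   0.4727] z [ 0.575 -0.003 -0.818] x [0.817 0.044 0.574] F [-0.5 -0.2 -0.8] w -0.0004 q [-1.62 -0.3   1.42  1.8   0.51  0.81 -1.88]
to [0.65, -0.13, 0.4] [-23.2  40.8  73.9] turn None
to [0.8, -0.13, 0.4] [ 99.4  45.9 160.2] turn None
```

The model predicts the arm well, so I'll use it to pick a way back to a straight-elbow posture.

```bash
cat > search.py <<'E'
from sim import *
import io,contextlib
q0=np.array([-1.62,-.3,1.42,1.8,.51,.81,-1.88])
def go(q,w,turn=0,n=8):
    p,R0=pose(q)
    for k in range(1,n+1): 
        q=step(q,p+(np.array(w)-p)*k/n,R0@Rn.from_euler('z',turn*k/n).as_matrix(),5)
    return q
for w in([.85,-.12,.38],[.85,-.3,.4],[.85,.1,.4],[.75,-.12,.3],[.95,-.12,.5],[.62,-.1,.62],[.62,-.1,.3]):
    for t in(0,-.6,.6):
        q=go(q0,w,t); a,B=pose(q); q2=go(q,[.62,-.138,.4]); a2,B2=pose(q2)
        print(w,t,q.round(2),a.round(2),B[:,2].round(2),'|',q2.round(2),a2.round(2),B2[:,2].round(2))
E
python3 search.py | tail -21
```

```text
[0.85, -0.12, 0.38] 0 [-1.34 -0.3   0.86  2.08  0.73  0.56 -2.13] [0.56 0.08 0.47] [ 0.71  0.1  -0.7 ] | [-1.56 -0.3   1.42  2.06  0.48  0.35 -1.46] [ 0.62 -0.05  0.42] [ 0.72  0.09 -0.69]
[0.85, -0.12, 0.38] -0.6 [-1.38 -0.3   0.9   2.07  0.74  0.56 -1.53] [0.57 0.08 0.47] [ 0.71  0.09 -0.69] | [-1.56 -0.3   1.42  2.06  0.49  0.34 -0.87] [ 0.62 -0.06  0.42] [ 0.72  0.08 -0.69]
[0.85, -0.12, 0.38] 0.6 [-0.78 -0.3   0.35  2.09  0.7   0.45 -2.52] [0.55 0.08 0.54] [ 0.82  0.07 -0.57] | [-1.47 -0.3   1.42  2.18  0.62  0.16 -1.99] [ 0.61 -0.08  0.39] [ 0.77  0.07 -0.64]
[0.85, -0.3, 0.4] 0 [ 0.96  0.42 -0.37  1.99  0.32  0.21 -1.09] [ 0.51 -0.44  0.22] [ 0.44 -0.3  -0.84] | [ 0.32  0.16 -0.36  1.82  0.5   0.73 -1.78] [ 0.62 -0.14  0.4 ] [ 0.44 -0.3  -0.84]
[0.85, -0.3, 0.4] -0.6 [-0.09  0.62  0.73  1.26 -0.79  0.87 -0.19] [ 0.81 -0.31  0.43] [ 0.58 -0.11 -0.81] | [-0.75  0.13  0.96  1.93 -0.31  0.51 -0.58] [ 0.62 -0.14  0.4 ] [ 0.58 -0.11 -0.81]
[0.85, -0.3, 0.4] 0.6 [ 0.41  0.57 -0.16  1.28 -0.14  0.69 -1.7 ] [ 0.83 -0.29  0.4 ] [ 0.59 -0.06 -0.8 ] | [ 0.37  0.09 -0.19  1.92 -0.17  0.5  
[... 2197 characters left out ...]
7 -2.27] [ 0.62 -0.08  0.62] [ 0.58 -0.03 -0.81] | [-1.68 -0.3   1.42  1.95  0.53  0.6  -2.41] [ 0.62 -0.03  0.43] [ 0.62  0.05 -0.78]
[0.62, -0.1, 0.3] 0 [-1.88 -0.3   1.42  2.16  0.92  0.43 -2.27] [0.58 0.09 0.36] [ 0.65  0.13 -0.75] | [-1.62 -0.3   1.42  1.99  0.42  0.48 -1.36] [ 0.62 -0.03  0.43] [ 0.66  0.11 -0.74]
[0.62, -0.1, 0.3] -0.6 [-1.89 -0.3   1.42  2.16  0.98  0.45 -1.72] [0.58 0.09 0.36] [ 0.65  0.11 -0.75] | [-1.61 -0.3   1.42  2.    0.48  0.48 -0.82] [ 0.62 -0.04  0.43] [ 0.67  0.08 -0.74]
[0.62, -0.1, 0.3] 0.6 [-1.86 -0.2   1.42  2.19  0.56  0.31 -2.52] [0.56 0.14 0.35] [ 0.61  0.21 -0.76] | [-1.63 -0.3   1.42  1.96  0.22  0.54 -1.67] [ 0.61 -0.    0.43] [ 0.62  0.2  -0.76]
```

Request:
drive_tool(rows=[28,4,16,0,56,9,33,0,84,13,50,0,112,18,66,0,140,22,82,0,168,26,99,0,196,31,115,0,224,35,132,0,252,40,148,0,280,44,165,0])

```text
clock: 25.5
position: [0.6506, -0.0765, 0.5361]
tool_rot: [3.098, -0.648, 0.055]
force: [-0.4, -0.2, 0.4]
grip_width: 0.0002
```

```bash
python3 - <<'E'
from h import *
show(); to([.62,-.138,.4]);to([.95,-.12,.5]);
E
```

```text
25.5 [ 0.6506 -0.0765  0.5361] z [ 0.604 -0.011 -0.797] x [0.796 0.044 0.603] F [-0.4 -0.2  0.4] w 0.0002 q [-1.68 -0.3   1.42  1.66  0.53  0.91 -1.89]
to [0.62, -0.138, 0.4] [-109.1   55.8   90.6] turn None
to [0.95, -0.12, 0.5] [214.7  50.7 210.1] turn None
```

```bash
cat > s2.py <<'E'
import re
src=open('search.py').read().split('for w in')[0]; exec(src)
q0=np.array([-1.68,-.3,1.42,1.66,.53,.91,-1.89])
def seq(ws,t=0):
    q=q0
    print('---',t)
    for i,w in enumerate(ws):
        q=go(q,w,t if i==0 else 0); a,B=pose(q); print(w,q.round(2),a.round(2),B[:,2].round(2))
seq([[.65,-.05,.7],[.68,0,.85],[.9,-.05,.7],[.95,-.1,.5],[.65,-.13,.4]])
seq([[.65,-.25,.7],[.68,-.2,.85],[.9,-.15,.7],[.95,-.1,.5],[.65,-.13,.4]])
seq([[.65,-.25,.6],[.68,-.2,.7],[.9,-.15,.6],[.65,-.13,.4]],.5)
seq([[.65,-.08,.6],[.65,-.08,.6],[.9,-.15,.6],[.65,-.13,.4]],.6)
E
python3 s2.py|grep -v '^-\?1 '
```

```text
--- 0
[0.65, -0.05, 0.7] [-2.02 -0.3   1.42  1.26  0.63  1.3  -1.95] [ 0.64 -0.01  0.72] [ 0.63 -0.06 -0.78]
[0.68, 0, 0.85] [-2.67 -0.3   1.42  0.69  1.1   1.77 -1.91] [0.58 0.09 0.94] [ 0.75 -0.05 -0.66]
[0.9, -0.05, 0.7] [-2.5  -0.3   1.42  1.17  1.12  1.13 -1.97] [0.68 0.21 0.87] [ 0.91  0.07 -0.4 ]
[0.95, -0.1, 0.5] [-1.8  -0.13  1.42  2.03  2.87  0.26 -2.52] [0.7  0.14 0.58] [ 0.95  0.24 -0.2 ]
[0.65, -0.13, 0.4] [-1.71 -0.3   1.42  2.43  3.83  0.69 -2.52] [0.55 0.2  0.47] [ 0.77  0.63 -0.1 ]
--- 0
[0.65, -0.25, 0.7] [-1.83 -0.3   1.42  1.19  0.56  1.28 -1.63] [ 0.64 -0.11  0.76] [ 0.66 -0.09 -0.74]
[0.68, -0.2, 0.85] [-2.29 -0.3   1.42  0.72  0.91  1.62 -1.52] [ 0.6  -0.06  0.94] [ 0.77 -0.13 -0.63]
[0.9, -0.15, 0.7] [-2.38 -0.3   1.42  1.2   1.13  1.06 -1.73] [0.7  0.15 0.87] [ 0.93  0.   -0.37]
[0.95, -0.1, 0.5] [-1.59 -0.05  1.42  2.04  2.94  0.26 -2.52] [0.71 0.02 0.57] [ 0.98  0.04 -0.21]
[0.65, -0.13, 0.4] [-1.69 -0.3   1.42  2.43  3.41  0.68 -2.49] [0.6  0.11 0.47] [ 0.92  0.37 -0.1 ]
--- 0.5
[0.65, -0.25, 0.6] [-1.7  -0.3   1.42  1.46  0.49  1.03 -2.12] [ 0.65 -0.12  0.65] [ 0.65 -0.07 -0.75]
[0.68, -0.2, 0.7] [-1.89 -0.3   1.42  1.23  0.6   1.19 -2.04] [ 0.66 -0.08  0.75] [ 0.71 -0.07 -0.7 ]
[0.9, -0.15, 0.6] [-2.33 -0.3   1.42  1.38  1.02  0.93 -2.22] [0.7  0.2  0.77] [ 0.88  0.11 -0.46]
[0.65, -0.13, 0.4] [-1.67 -0.3   1.42  2.2   2.03  0.34 -2.52] [ 0.65 -0.03  0.43] [ 0.88 -0.02 -0.47]
--- 0.6
[0.65, -0.08, 0.6] [-1.79 -0.28  1.42  1.53  0.5   1.02 -2.48] [ 0.65 -0.04  0.61] [ 0.62 -0.03 -0.78]
[0.65, -0.08, 0.6] [-1.77 -0.3   1.42  1.54  0.52  1.   -2.44] [ 0.65 -0.07  0.6 ] [ 0.63 -0.03 -0.78]
[0.9, -0.15, 0.6] [-1.72 -0.3   1.01  1.5   0.84  1.03 -2.52] [0.63 0.06 0.73] [ 0.81 -0.03 -0.59]
[0.65, -0.13, 0.4] [-1.61 -0.21  1.42  2.16  1.01  0.16 -2.52] [ 0.63 -0.    0.41] [ 0.79  0.08 -0.61]
```

```bash
cat > s3.py <<'E'
exec(open('search.py').read().split('for w in')[0])
q0=np.array([-1.68,-.3,1.42,1.66,.53,.91,-1.89])
p,R=pose(q0); e=err(q0,p,R); J=-np.array([(err(q0+1e-5*np.eye(7)[i],p,R)-e)/1e-5 for i in range(7)]).T
T=np.zeros((6,4)); T[:3,:3]=np.eye(3); T[3:,3]=.3*R[:,2]
print((J.T@np.linalg.inv(J@J.T+1e-4*np.eye(6))@T)[[0,1,2]].round(2))
rng=np.random.default_rng(0); out=[]
for k in range(150):
    w=np.array([rng.uniform(.4,.85),rng.uniform(-.5,.3),rng.uniform(.3,.8)]); t=rng.uniform(-1.5,1.2)
    q=go(q0,w,t,6); a,B=pose(q)
    out.append((abs(q[2])+max(0,.1-q[1])*3+2*np.linalg.norm(B[:,2]-R[:,2]),w.round(2),round(t,2),q.round(2),a.round(2),B[:,2].round(2)))
out.sort(key=lambda o:o[0])
for o in out[:10]: print(*o)
E
python3 s3.py|grep -v '^-\?1 '
```

```text
[[-6.25 -0.56  0.01  0.09]
 [-0.07  1.2   0.05  0.19]
 [ 5.96 -0.34 -0.64  0.12]]
0.29414439513017965 [0.77 0.02 0.42] 1.02 [-0.02  0.34 -0.21  1.54  0.4   0.67 -2.52] [0.77 0.02 0.44] [ 0.6  -0.11 -0.79]
0.5631438547851109 [ 0.8  -0.46  0.4 ] 0.22 [ 0.58  0.38 -0.42  1.93  0.39  0.16 -1.35] [ 0.69 -0.2   0.29] [ 0.64 -0.13 -0.76]
0.5867071134259693 [0.47 0.28 0.74] 0.72 [-1.26  0.02  0.33  1.19  0.52  1.52 -2.52] [0.47 0.28 0.74] [ 0.61 -0.07 -0.79]
0.6439221210868527 [0.46 0.25 0.64] 0.72 [-0.87 -0.11 -0.02  1.55  0.52  1.3  -2.52] [0.46 0.25 0.64] [ 0.61 -0.07 -0.79]
0.8099320536330166 [0.53 0.04 0.4 ] 1.04 [-0.45 -0.11  0.17  2.12  0.4   0.53 -2.52] [0.53 0.04 0.4 ] [ 0.61 -0.07 -0.79]
0.9714850207333663 [0.45 0.08 0.76] 1.11 [-0.43 -0.21 -0.03  1.34  0.29  1.42 -2.52] [0.45 0.08 0.76] [ 0.61 -0.07 -0.79]
1.0015963086322617 [0.48 0.27 0.7 ] -0.2 [-1.57 -0.02  0.65  1.33  0.53  1.42 -2.21] [0.48 0.27 0.7 ] [ 0.61 -0.07 -0.79]
1.0506154629259352 [0.49 0.25 0.35] -1.49 [-1.83  0.09  1.03  2.1   0.69  0.64 -1.35] [0.49 0.25 0.35] [ 0.61 -0.07 -0.79]
1.051010991992235 [ 0.81 -0.4   0.34] -1.31 [ 0.51  0.06 -0.15  1.54 -0.1   0.56  0.36] [ 0.67 -0.3   0.67] [ 0.78 -0.31 -0.55]
1.109038343489795 [0.41 0.19 0.79] 1.08 [-0.41 -0.16 -0.34  1.22  0.39  1.58 -2.52] [0.41 0.19 0.79] [ 0.61 -0.07 -0.79]
```

Request:
drive_tool(rows=[-12,-10,-20,0.07,-24,-25,-45,0.14,-34,-50,-75,0.21,-42,-80,-100,0.28,-48,-120,-120,0.36,-52,-160,-140,0.43,-56,-200,-155,0.5,-60,-245,-170,0.58,-63,-290,-185,0.65,-66,-329,-195,0.72])

```text
clock: 26.75
position: [0.4973, 0.0811, 0.6419]
tool_rot: [-2.802, -0.615, -0.563]
force: [0.4, 0.8, -0.1]
grip_width: 0.0002
```

```bash
python3 - <<'E'
from h import *
show()
E
```

```text
26.75 [0.4973 0.0811 0.6419] z [ 0.638 -0.009 -0.77 ] x [ 0.691 -0.436  0.577] F [ 0.4  0.8 -0.1] w 0.0002 q [-0.25 -0.22 -0.17  1.66  0.27  1.08 -2.5 ]
```

Elbow is back to straight. I'll simulate the descent before moving.

```bash
cat > s4.py <<'E'
exec(open('search.py').read().split('for w in')[0])
q0=np.array([-.25,-.22,-.17,1.66,.27,1.08,-2.5])
def seq(ws,t=-.65):
    q=q0;print('---')
    for i,w in enumerate(ws):
        q=go(q,w,t if i==0 else 0); a,B=pose(q); print(w,q.round(2),a.round(3),B[:,2].round(2),B[:,0].round(2))
seq([[.65,-.05,.45],[.56,-.13,.35],[.55,-.138,.25],[.55,-.138,.16],[.6,-.138,.06],[.6,-.138,.03],[.6,-.138,.03]])
seq([[.65,-.05,.45],[.65,-.13,.35],[.55,-.138,.25],[.55,-.138,.16],[.6,-.138,.06],[.6,-.138,.03],[.6,-.138,.03]],0)
seq([[.65,-.05,.45],[.65,-.13,.35],[.58,-.138,.25],[.55,-.138,.15],[.6,-.138,.06],[.6,-.138,.03],[.6,-.138,.03]],-1.2)
E
python3 s4.py|grep -v '^-\?1 '
```

```text
---
[0.65, -0.05, 0.45] [-0.2   0.07  0.19  1.85  0.02  0.54 -1.41] [ 0.65 -0.05  0.45] [ 0.63 -0.07 -0.77] [0.77 0.21 0.61]
[0.56, -0.13, 0.35] [-0.09  0.01  0.28  2.16 -0.38  0.31 -0.85] [ 0.56 -0.13  0.35] [ 0.63 -0.07 -0.77] [0.77 0.21 0.61]
[0.55, -0.138, 0.25] [ 0.18  0.16  0.03  2.28 -1.26  0.16  0.17] [ 0.546 -0.13   0.246] [ 0.62 -0.04 -0.79] [0.75 0.32 0.57]
[0.55, -0.138, 0.16] [ 2.91  2.13 -1.5   2.43 -1.26  0.16  2.52] [ 0.125 -0.49   0.387] [ 0.68 -0.52  0.51] [0.22 0.81 0.54]
[0.6, -0.138, 0.06] [ 2.91  2.04  0.4   2.43 -1.26  0.16  2.52] [ 0.251  0.193 -0.052] [ 0.95  0.23 -0.2 ] [ 0.29 -0.47  0.83]
[0.6, -0.138, 0.03] [ 2.91  2.13 -1.5   2.43 -1.26  0.16  2.52] [ 0.125 -0.49   0.387] [ 0.68 -0.52  0.51] [0.22 0.81 0.54]
[0.6, -0.138, 0.03] [ 2.91  1.9   0.34  2.43 -1.26  0.16  2.52] [ 0.202  0.159 -0.093] [ 0.92  0.19 -0.34] [ 0.39 -0.42  0.82]
---
[0.65, -0.05, 0.45] [-0.14  0.07  0.12  1.85  0.03  0.54 -2.06] [ 0.65 -0.05  0.45] [ 0.63 -0.07 -0.77] [ 0.69 -0.42  0.59]
[0.65, -0.13, 0.35] [ 0.07  0.18  0.08  1.98 -0.32  0.32 -1.6 ] [ 0.65 -0.13  0.35] [ 0.63 -0.07 -
[... 830 characters left out ...]
98 -0.38  0.33 -0.35] [ 0.65 -0.13  0.35] [ 0.63 -0.07 -0.77] [0.59 0.69 0.42]
[0.58, -0.138, 0.25] [ 0.43  0.21 -0.26  2.23 -1.05  0.16  0.41] [ 0.573 -0.11   0.245] [ 0.61  0.02 -0.79] [0.56 0.69 0.45]
[0.55, -0.138, 0.15] [ 1.74  1.45 -1.5   2.43 -1.26  0.16  2.02] [ 0.506 -0.053  0.341] [0.8  0.6  0.02] [-0.47  0.6   0.65]
[0.6, -0.138, 0.06] [ 1.49  1.7  -0.96  1.93 -0.88  0.55  2.07] [ 0.6   -0.138  0.06 ] [0.8  0.6  0.02] [-0.47  0.6   0.65]
[0.6, -0.138, 0.03] [ 1.48  1.74 -0.93  1.89 -0.86  0.57  2.09] [ 0.6   -0.138  0.03 ] [0.8  0.6  0.02] [-0.47  0.6   0.65]
[0.6, -0.138, 0.03] [ 1.48  1.74 -0.93  1.89 -0.86  0.57  2.09] [ 0.6   -0.138  0.03 ] [0.8  0.6  0.02] [-0.47  0.6   0.65]
```

```bash
nproc; cat > s5.py <<'E'
exec(open('search.py').read().split('for w in')[0])
import sys,multiprocessing as mp
q0=np.array([-.25,-.22,-.17,1.66,.27,1.08,-2.5])
def trial(k):
    rng=np.random.default_rng(k)
    w1=np.array([rng.uniform(.4,.95),rng.uniform(-.45,.45),rng.uniform(.2,.9)]); t=rng.uniform(-2,0)
    w2=np.array([rng.uniform(.45,.75),rng.uniform(-.4,.1),rng.uniform(.3,.5)])
    q=q0;o=[]
    q=go(q,w1,t,6);o.append((w1.round(2),round(t,2),q.round(2),pose(q)[0].round(2),pose(q)[1][:,2].round(2)))
    q=go(q,w2,0,6); E=0
    o.append((w2.round(2),q.round(2),pose(q)[0].round(2),pose(q)[1][:,2].round(2)))
    for w in([.545,-.138,.2],[.6,-.138,.06],[.6,-.138,.035]):
        q=go(q,w,0,5); E+=np.linalg.norm(pose(q)[0]-w); o.append((w,q.round(2),pose(q)[1][:,2].round(2)))
    z=pose(q)[1][:,2]
    return E+max(0,.38-z[0])*2+max(0,z[0]-.75)*2+max(0,abs(z[1])-.1),o
if __name__=='__main__':
    with mp.Pool() as P: r=P.map(trial,range(int(sys.argv[1])))
    r.sort(key=lambda a:a[0])
    for c,o in r[:4]:
        print('cost',round(c,3)); [print('  ',*x) for x in o]
E
time timeout 500 python3 s5.py 400|grep -v '^-\?1 '
```

```text
4
cost 0.041
   [0.74 0.36 0.74] -1.55 [-0.66  0.71 -0.37  0.24  0.76  1.67 -1.06] [0.74 0.36 0.74] [ 0.63 -0.06 -0.77]
   [0.54 0.04 0.3 ] [ 0.06  0.02 -0.3   2.29  0.78  0.23 -1.41] [0.54 0.04 0.3 ] [ 0.63 -0.06 -0.77]
   [0.545, -0.138, 0.2] [ 0.89  0.31 -0.72  2.32  2.56  0.16 -2.52] [ 0.65 -0.12 -0.75]
   [0.6, -0.138, 0.06] [ 0.73  0.79 -0.67  2.28  2.67  0.6  -2.51] [ 0.65 -0.12 -0.75]
   [0.6, -0.138, 0.035] [ 0.72  0.86 -0.66  2.27  2.71  0.65 -2.52] [ 0.65 -0.12 -0.75]
cost 0.074
   [ 0.9  -0.39  0.67] -1.05 [ 0.42  0.96  0.22  0.17 -0.47  1.69 -0.71] [ 0.82 -0.37  0.53] [ 0.4   0.07 -0.91]
   [ 0.65 -0.38  0.31] [ 0.43  0.55  0.2   1.44 -0.52  0.94 -0.23] [ 0.65 -0.38  0.31] [ 0.4   0.07 -0.91]
   [0.545, -0.138, 0.2] [ 0.19  0.3   0.1   2.12 -0.6   0.43 -0.3 ] [ 0.4   0.07 -0.91]
   [0.6, -0.138, 0.06] [ 0.37  0.63 -0.17  2.06 -0.84  0.16 -0.02] [ 0.39  0.1  -0.92]
   [0.6, -0.138, 0.035] [ 0.42  0.69 -0.22  2.04 -0.89  0.16  0.06] [ 0.37  0.14 -0.92]
cost 0.142
   [ 0.89 -0.29  0.83] -0.17 [ 0.27  0.89 -0.04  0.17 -0.1   1.77 -1.67] [ 0.82 -0.25  0.57] [ 0.33  0.03 -0.94
[... 208 characters left out ...]
.138, 0.06] [ 0.29  0.63 -0.12  2.02 -0.29  0.19 -1.4 ] [ 0.33  0.03 -0.94]
   [0.6, -0.138, 0.035] [ 0.3   0.68 -0.14  2.02 -0.29  0.16 -1.38] [ 0.31  0.04 -0.95]
cost 0.145
   [ 0.8  -0.12  0.84] -0.25 [ 0.09  0.77  0.06  0.17 -0.12  1.89 -1.74] [ 0.77 -0.12  0.66] [ 0.31  0.   -0.95]
   [ 0.5  -0.35  0.38] [ 0.49  0.25  0.16  1.68 -0.29  1.   -1.05] [ 0.5  -0.35  0.38] [ 0.31  0.   -0.95]
   [0.545, -0.138, 0.2] [ 0.17  0.31  0.05  2.06 -0.23  0.48 -1.41] [ 0.31  0.   -0.95]
   [0.6, -0.138, 0.06] [ 0.2   0.63 -0.03  2.01 -0.3   0.21 -1.35] [ 0.31  0.   -0.95]
   [0.6, -0.138, 0.035] [ 0.22  0.68 -0.06  2.01 -0.31  0.16 -1.33] [ 0.31  0.   -0.95]
real	0m10.047s
user	0m36.691s
sys	0m0.082s
```

```bash
cat > s6.py <<'E'
exec(open('search.py').read().split('for w in')[0])
q0=np.array([-.25,-.22,-.17,1.66,.27,1.08,-2.5])
for w in([.85,-.15,.7],[.9,-.15,.75],[.9,-.15,.67],[.9,-.3,.7],[.95,-.2,.65],[.9,-.2,.6]):
    q=go(q0,w,-.62,10); a,B=pose(q); print(w,q.round(2),a.round(2),B[:,2].round(2),B[:,0].round(2))
    for v in([.58,-.14,.4],[.545,-.138,.2],[.6,-.138,.06],[.6,-.138,.035]): q=go(q,v)
    a,B=pose(q); print('     ',q.round(2),a.round(3),B[:,2].round(2),B[:,0].round(2))
E
python3 s6.py|grep -v '^-\?1 '; python3 - <<'E'
from h import *
to([.9,-.15,.7]);to([.9,-.2,.65]);to([.9,-.15,.6])
E
```

```text
[0.85, -0.15, 0.7] [ 0.08  0.58  0.07  0.58 -0.12  1.3  -1.28] [ 0.85 -0.15  0.7 ] [ 0.63 -0.07 -0.77] [0.77 0.18 0.61]
      [ 1.33  1.35 -0.9   1.99 -0.95  0.34  1.46] [ 0.6   -0.138  0.035] [ 0.7   0.6  -0.39] [0.   0.55 0.84]
[0.9, -0.15, 0.75] [ 0.1   0.98  0.02  0.17 -0.08  1.9  -1.35] [ 0.82 -0.14  0.49] [ 0.1   0.04 -0.99] [0.99 0.13 0.11]
      [ 0.16  0.73  0.01  1.83 -0.14  0.5  -1.14] [ 0.6   -0.138  0.035] [ 0.1   0.04 -0.99] [0.99 0.13 0.11]
[0.9, -0.15, 0.67] [ 0.09  0.71  0.03  0.43 -0.08  1.32 -1.3 ] [ 0.9  -0.15  0.67] [ 0.63 -0.07 -0.77] [0.77 0.18 0.61]
      [ 1.34  1.38 -0.9   1.98 -0.94  0.36  1.43] [ 0.6   -0.138  0.035] [ 0.71  0.61 -0.37] [0.01 0.51 0.86]
[0.9, -0.3, 0.7] [ 0.31  0.97  0.13  0.17 -0.32  1.74 -1.22] [ 0.83 -0.29  0.52] [ 0.32  0.07 -0.95] [0.95 0.05 0.32]
      [ 0.29  0.69 -0.09  2.   -0.56  0.21 -0.73] [ 0.6   -0.138  0.035] [ 0.32  0.07 -0.95] [0.95 0.05 0.32]
[0.95, -0.2, 0.65] [ 0.15  1.    0.04  0.17 -0.12  1.57 -1.29] [ 0.92 -0.2   0.5 ] [ 0.4  -0.01 -0.92] [0.91 0.14 0.39]
      [ 0.32  0.69 -0.14  2.   -0.4   0.18 -0.8 ] [ 0.6   -0.138  0.035] [ 0.32  0.06 -0.95] [0.94 0.14 0.32]
[0.9, -0.2, 0.6] [ 0.14  0.65  0.07  0.71 -0.16  1.11 -1.2 ] [ 0.9 -0.2  0.6] [ 0.63 -0.07 -0.77] [0.77 0.18 0.61]
      [ 1.34  1.37 -0.9   1.98 -0.94  0.35  1.44] [ 0.6   -0.138  0.035] [ 0.7   0.61 -0.37] [0.01 0.52 0.86]
to [0.9, -0.15, 0.7] [412.5  54.8 214.1] turn None
to [0.9, -0.2, 0.65] [405.4 113.4 253.1] turn None
to [0.9, -0.15, 0.6] [354.8  82.  291.2] turn None
```

Request:
drive_tool(rows=[40,11,25,-0.06,80,22,50,-0.12,120,34,75,-0.18,160,45,100,-0.25,200,56,125,-0.31,240,67,150,-0.37,280,79,175,-0.43,320,90,200,-0.5,360,102,225,-0.56,390,113,245,-0.62])

```text
clock: 28.0
position: [0.886, -0.1941, 0.6462]
tool_rot: [2.993, -0.677, 0.221]
force: [-0.1, 0.4, 0.8]
grip_width: 0.0001
```

```bash
python3 - <<'E'
from h import *
show(); to([.95,-.2,.65]);to([.95,-.15,.7])
E
```

```text
28.0 [ 0.886  -0.1941  0.6462] z [ 0.637 -0.009 -0.771] x [0.761 0.171 0.626] F [-0.1  0.4  0.8] w 0.0001 q [ 0.14  0.62  0.15  0.6  -0.24  1.25 -1.17]
to [0.95, -0.2, 0.65] [50.  14.3 37.9] turn None
to [0.95, -0.15, 0.7] [ 89.9 -29.2  -1.1] turn None
```

```bash
cat > s7.py <<'E'
exec(open('search.py').read().split('for w in')[0])
q0=np.array([.14,.62,.15,.6,-.24,1.25,-1.17])
for w in([.95,-.2,.65],[.97,-.2,.65],[1.0,-.2,.65],[1.05,-.2,.6],[.93,-.2,.7],[.95,-.2,.75]):
    q=go(q0,w,.15,10); a,B=pose(q); print(w,q.round(2),a.round(2),B[:,2].round(2),B[:,0].round(2))
E
python3 s7.py|grep -v '^-\?1 '
```

```text
[0.95, -0.2, 0.65] [ 0.16  0.99  0.17  0.17 -0.26  1.55 -1.44] [ 0.92 -0.21  0.51] [ 0.43 -0.01 -0.9 ] [ 0.9  -0.04  0.43]
[0.97, -0.2, 0.65] [ 0.17  1.09  0.17  0.17 -0.27  1.67 -1.48] [ 0.89 -0.21  0.41] [ 0.23  0.05 -0.97] [ 0.97 -0.1   0.23]
[1.0, -0.2, 0.65] [ 0.2   1.28  0.16  0.17 -0.29  1.93 -1.58] [ 0.81 -0.2   0.24] [-0.19  0.2  -0.96] [ 0.96 -0.19 -0.23]
[1.05, -0.2, 0.6] [ 0.17  1.27  0.18  0.17 -0.28  1.66 -1.5 ] [ 0.9  -0.22  0.25] [ 0.07  0.09 -0.99] [ 0.99 -0.13  0.06]
[0.93, -0.2, 0.7] [ 0.18  1.02  0.16  0.17 -0.27  1.75 -1.48] [ 0.86 -0.21  0.46] [ 0.22  0.06 -0.97] [ 0.97 -0.1   0.21]
[0.95, -0.2, 0.75] [ 0.08  0.56  0.18  0.65 -0.24  1.36 -1.37] [ 0.82 -0.16  0.66] [ 0.56 -0.02 -0.83] [0.83 0.01 0.56]
```

Stepping outward toward (0.95, -0.2, 0.65) should bring the tilt down to about 0.42.

Request:
drive_tool(rows=[5,1,4,0.02,10,3,8,0.04,15,4,12,0.06,20,6,16,0.08,25,7,20,0.1,30,8,24,0.12,35,10,28,0.14,40,11,31,0.15,45,13,34,0.15,50,14,38,0.15])

```text
clock: 29.25
position: [0.9411, -0.196, 0.6457]
tool_rot: [3.116, -0.7, 0.024]
force: [-0.2, 0.1, 0.1]
grip_width: -0.0001
```

```bash
python3 - <<'E'
from h import *
show(); to([.97,-.2,.65]);to([.58,-.14,.4]);
E
```

```text
29.25 [ 0.9411 -0.196   0.6457] z [ 0.645 -0.01  -0.764] x [0.764 0.019 0.644] F [-0.2  0.1  0.1] w -0.0001 q [ 0.14  0.87  0.45  0.17 -0.54  1.43 -1.36]
to [0.97, -0.2, 0.65] [24.8  4.3 15.4] turn None
to [0.58, -0.14, 0.4] [-433.4  -63.6  -45.5] turn None
```

```bash
cat > s8.py <<'E'
from sim import *
import sys,multiprocessing as mp
def st(q,p,R,w=.3,it=12):
    ref=q.copy()
    f=lambda x:np.r_[err(x,p,R,w),.003*(x-ref)]
    r=least_squares(f,np.clip(q,lo+1e-4,hi-1e-4),bounds=(lo,hi),max_nfev=it); return r.x
def go(q,w,turn=0,n=6):
    p,R0=pose(q)
    for k in range(1,n+1): q=st(q,p+(np.array(w)-p)*k/n,R0@Rn.from_euler('z',turn*k/n).as_matrix())
    return q
def trial(k):
    rng=np.random.default_rng(k)
    w1=np.array([rng.uniform(.45,.8),rng.uniform(-.45,.4),rng.uniform(.3,.8)]); t=rng.uniform(-1,1)
    w2=np.array([rng.uniform(.43,.65),rng.uniform(-.3,.2),rng.uniform(.25,.45)])
    q=q0;o=[]
    q=go(q,w1,t);o.append((w1.round(2),round(t,2),q.round(2),pose(q)[0].round(2),pose(q)[1][:,2].round(2)))
    q=go(q,w2); E=0
    o.append((w2.round(2),q.round(2),pose(q)[0].round(2),pose(q)[1][:,2].round(2)))
    for w in([.545,-.138,.2],[.6,-.138,.06],[.6,-.138,.035]):
        q=go(q,w); E+=np.linalg.norm(pose(q)[0]-w); o.append((w,q.round(2),pose(q)[1][:,2].round(2)))
    z=pose(q)[1][:,2]
    return E+max(0,.38-z[0])*2+max(0,z[0]-.75)*2+max(0,abs(z[1])-.1),o
if __name__=='__main__':
    # replay checks
    a=go(np.array([-.58,-.3,.7,2.15,.12,.67,-1.45]),[.505,-.138,.22],0,8); print('chk1',a.round(2),pose(a)[0].round(3),'real [-1.35 -0.3 1.42 2.38 .73 .3 -2.01] .47 -.124 .261')
    a=go(np.array([-1.62,-.3,1.42,1.8,.51,.81,-1.88]),[.95,-.12,.5],0,8); print('chk2',a.round(2),pose(a)[0].round(3),'real -1.68 -.3 1.42 1.66, .65 -.077 .536')
    q0=np.array([.14,.87,.45,.17,-.54,1.43,-1.36])
    with mp.Pool() as P: r=P.map(trial,range(int(sys.argv[1])))
    r.sort(key=lambda a:a[0])
    for c,o in r[:5]:
        print('cost',round(c,3)); [print('  ',*x) for x in o]
E
time timeout 400 python3 s8.py 300|grep -v '^-\?1 '
```

```text
chk1 [-0.56  0.23  0.9   2.32 -1.26  0.38 -0.11] [ 0.505 -0.138  0.22 ] real [-1.35 -0.3 1.42 2.38 .73 .3 -2.01] .47 -.124 .261
chk2 [-1.69 -0.3   1.42  1.8   0.88  0.56 -2.22] [ 0.695 -0.086  0.561] real -1.68 -.3 1.42 1.66, .65 -.077 .536
cost 0.0
   [0.67 0.31 0.69] -0.55 [-1.02  0.34  0.48  1.01  0.24  1.25 -1.62] [0.67 0.31 0.69] [ 0.64 -0.06 -0.77]
   [0.5  0.14 0.25] [-1.76  0.23  1.28  2.38  1.    0.16 -2.52] [0.5  0.14 0.25] [ 0.64 -0.06 -0.77]
   [0.545, -0.138, 0.2] [ 1.35  0.75 -1.4   2.36  1.92  0.58 -2.45] [ 0.64 -0.06 -0.77]
   [0.6, -0.138, 0.06] [ 1.14  1.24 -1.24  2.28  2.32  0.91 -2.52] [ 0.64 -0.06 -0.77]
   [0.6, -0.138, 0.035] [ 1.13  1.31 -1.21  2.27  2.38  0.94 -2.52] [ 0.64 -0.06 -0.77]
cost 0.0
   [ 0.49 -0.03  0.6 ] -0.94 [-0.3  -0.3   0.15  1.81  0.17  0.94 -0.81] [ 0.5  -0.03  0.6 ] [ 0.64 -0.06 -0.77]
   [0.46 0.16 0.26] [-0.06  0.04 -0.63  2.39  1.27  0.47 -2.4 ] [0.46 0.16 0.26] [ 0.64 -0.06 -0.77]
   [0.545, -0.138, 0.2] [ 1.18  0.46 -1.07  2.35  2.18  0.25 -2.43] [ 0.64 -0.06 -0.77]
   [0.6, -0.138, 0.06] [ 0.98  0.95 -0.95  2.27  2.48  0.64 -2.51] [
[... 889 characters left out ...]
7]
   [0.6, -0.138, 0.06] [ 1.07  1.08 -1.09  2.27  2.38  0.76 -2.52] [ 0.64 -0.06 -0.77]
   [0.6, -0.138, 0.035] [ 1.06  1.16 -1.08  2.27  2.44  0.81 -2.52] [ 0.64 -0.06 -0.77]
cost 0.0
   [0.54 0.28 0.5 ] -0.61 [-0.99  0.05  0.17  1.75  0.63  0.92 -2.05] [0.54 0.28 0.5 ] [ 0.64 -0.06 -0.77]
   [0.5  0.15 0.26] [-1.66  0.2   1.13  2.35  1.05  0.22 -2.52] [0.5  0.15 0.26] [ 0.64 -0.06 -0.77]
   [0.545, -0.138, 0.2] [ 1.34  0.71 -1.37  2.36  1.94  0.53 -2.42] [ 0.64 -0.06 -0.77]
   [0.6, -0.138, 0.06] [ 1.12  1.18 -1.19  2.28  2.34  0.86 -2.52] [ 0.64 -0.06 -0.77]
   [0.6, -0.138, 0.035] [ 1.11  1.26 -1.17  2.27  2.4   0.9  -2.52] [ 0.64 -0.06 -0.77]
real	0m21.142s
user	1m18.696s
sys	0m0.150s
```

```bash
cat > s9.py <<'E'
from s8 import *
q0=np.array([.14,.87,.45,.17,-.54,1.43,-1.36])
def god(q,w,turn=0,n=10):
    p,R0=pose(q)
    for k in range(1,n+1): q=step(q,p+(np.array(w)-p)*k/n,R0@Rn.from_euler('z',turn*k/n).as_matrix(),5)
    return q
def trial(k):
    rng=np.random.default_rng(k)
    w1=np.array([rng.uniform(.5,.8),rng.uniform(0,.45),rng.uniform(.4,.8)]); t=rng.uniform(-1.8,-.3);t2=rng.uniform(-1.3,0)
    w2=np.array([rng.uniform(.43,.55),rng.uniform(-.1,.25),rng.uniform(.25,.4)])
    C=0;o=[]
    for g in(god,go):
        q=q0
        for w,tt in((w1,t),(w2,t2),([.545,-.138,.2],0),([.6,-.138,.06],0),([.6,-.138,.035],0)):
            q=g(q,w,tt); C+=np.linalg.norm(pose(q)[0]-w); o.append((np.round(w,2),round(tt,2),q.round(2),pose(q)[1][:,2].round(2)))
        z=pose(q)[1][:,2]
        C+=max(0,.38-z[0])*2+max(0,z[0]-.75)*2+max(0,abs(z[1])-.1)+.05*(abs(q[2])>1.1)+.1*(abs(q[6])>2.3)
    return C,o
if __name__=='__main__':
    with mp.Pool() as P: r=P.map(trial,range(int(sys.argv[1])))
    r.sort(key=lambda a:a[0])
    for c,o in r[:3]:
        print('cost',round(c,3)); [print('  ',*x) for x in o]
E
time timeout 500 python3 s9.py 600|grep -v '^-\?1 '
```

```text
cost 0.0
   [0.67 0.24 0.43] -1.74 [-0.93  0.26  0.41  1.7   0.44  0.64 -0.67] [ 0.64 -0.06 -0.77]
   [0.47 0.18 0.28] -1.15 [-1.08  0.03  0.34  2.33  1.11  0.5  -0.34] [ 0.64 -0.06 -0.77]
   [ 0.55 -0.14  0.2 ] 0 [ 0.37  0.26 -0.15  2.33  3.84  0.17 -2.3 ] [ 0.64 -0.06 -0.77]
   [ 0.6  -0.14  0.06] 0 [ 0.1   0.65  0.11  2.25  3.51  0.49 -2.03] [ 0.64 -0.06 -0.77]
   [ 0.6  -0.14  0.04] 0 [ 0.09  0.72  0.13  2.25  3.49  0.54 -2.02] [ 0.64 -0.06 -0.77]
   [0.67 0.24 0.43] -1.74 [-0.85  0.25  0.3   1.7   0.49  0.65 -0.7 ] [ 0.64 -0.06 -0.77]
   [0.47 0.18 0.28] -1.15 [-0.96  0.03  0.23  2.33  1.12  0.5  -0.34] [ 0.64 -0.06 -0.77]
   [ 0.55 -0.14  0.2 ] 0 [ 1.04  0.38 -0.88  2.34  2.47  0.17 -0.81] [ 0.64 -0.06 -0.77]
   [ 0.6  -0.14  0.06] 0 [ 0.86  0.84 -0.78  2.26  2.62  0.55 -0.79] [ 0.64 -0.06 -0.77]
   [ 0.6  -0.14  0.04] 0 [ 0.85  0.91 -0.77  2.26  2.67  0.6  -0.8 ] [ 0.64 -0.06 -0.77]
cost 0.0
   [0.53 0.22 0.51] -1.58 [-0.93 -0.04  0.2   1.82  0.6   0.91 -0.97] [ 0.64 -0.06 -0.77]
   [0.45 0.15 0.28] -1.06 [-0.92 -0.04  0.23  2.4   1.16  0.48 -0.59] [ 0.64 -0.06 -0.77]
   [ 0.5
[... 949 characters left out ...]
  0.17 -2.52] [ 0.64 -0.06 -0.77]
   [ 0.6  -0.14  0.06] 0 [ 0.12  0.65  0.09  2.25  3.49  0.48 -2.26] [ 0.64 -0.06 -0.77]
   [ 0.6  -0.14  0.04] 0 [ 0.11  0.72  0.1   2.25  3.47  0.54 -2.24] [ 0.64 -0.06 -0.77]
   [0.52 0.31 0.4 ] -1.53 [-1.04  0.11  0.14  1.91  0.76  0.8  -1.38] [ 0.64 -0.06 -0.77]
   [0.51 0.05 0.28] -1.1 [-0.76 -0.    0.45  2.36  1.1   0.23 -0.25] [ 0.64 -0.06 -0.77]
   [ 0.55 -0.14  0.2 ] 0 [ 1.2   0.48 -1.1   2.35  2.14  0.28 -0.7 ] [ 0.64 -0.06 -0.77]
   [ 0.6  -0.14  0.06] 0 [ 0.99  0.97 -0.97  2.27  2.46  0.66 -0.79] [ 0.64 -0.06 -0.77]
   [ 0.6  -0.14  0.04] 0 [ 0.98  1.04 -0.95  2.26  2.52  0.71 -0.8 ] [ 0.64 -0.06 -0.77]
real	1m13.816s
user	4m43.734s
sys	0m0.190s
```

A plan that works in both solver models: go over to the left, low and folded, with extra tool turn (harmless with shut fingers). That brings the wrist round to its other side, and then I come back to the tray.

```bash
python3 - <<'E'
from h import *
to([.8,.02,.54]);to([.67,.24,.43])
E
```

```text
to [0.8, 0.02, 0.54] [-172.  -219.1  -12.2] turn None
to [0.67, 0.24, 0.43] [-338.2 -442.3  -14.1] turn None
```

Request:
drive_tool(rows=[-25,-32,-2,-0.12,-50,-65,-4,-0.25,-75,-98,-5,-0.38,-100,-131,-6,-0.5,-125,-165,-8,-0.64,-150,-198,-9,-0.78,-175,-230,-10,-0.9,-200,-262,-11,-1.04,-225,-294,-12,-1.17,-250,-327,-12,-1.3])

```text
clock: 30.5
position: [0.7383, 0.1268, 0.4869]
tool_rot: [2.455, -0.152, 1.374]
force: [0.6, -0.5, 0.7]
grip_width: 0.0002
```

```bash
python3 - <<'E'
from h import *
show(); to([.67,.24,.43]);to([.47,.18,.28])
E
```

```text
30.5 [0.7383 0.1268 0.4869] z [ 0.645 -0.009 -0.764] x [0.193 0.969 0.151] F [ 0.6 -0.5  0.7] w 0.0002 q [-0.69  0.26  0.44  1.57  0.15  0.67 -0.64]
to [0.67, 0.24, 0.43] [  87.9 -113.9   -1.6] turn None
to [0.47, 0.18, 0.28] [ -31.6 -341.1  -15.4] turn None
```

Request:
drive_tool(rows=[22,-28,0,-0.11,44,-57,-1,-0.22,66,-85,-1,-0.33,88,-114,-2,-0.44,75,-140,-3,-0.5,62,-165,-4,-0.6,50,-190,-6,-0.7,37,-215,-8,-0.8,25,-240,-10,-0.9,12,-265,-11,-1.0])

```text
clock: 31.75
position: [0.5378, 0.2033, 0.331]
tool_rot: [2.594, 0.461, 2.187]
force: [-0.5, 0.7, 0.4]
grip_width: 0.0002
```

```bash
python3 - <<'E'
from h import *
show(); to([.47,.18,.28])
E
```

```text
31.75 [0.5378 0.2033 0.331 ] z [ 0.644 -0.009 -0.765] x [-0.518  0.731 -0.445] F [-0.5  0.7  0.4] w 0.0002 q [-1.1   0.1   0.42  2.17  0.92  0.5  -0.69]
to [0.47, 0.18, 0.28] [ 40.8 -77.8  -4.5] turn None
```

Request:
drive_tool(rows=[8,-16,-1,-0.12,16,-31,-2,-0.24,24,-47,-3,-0.36,32,-62,-4,-0.48,40,-78,-5,-0.6,40,-78,-5,-0.6,40,-78,-5,-0.6,40,-78,-5,-0.6,40,-78,-5,-0.6,40,-78,-5,-0.6])

```text
clock: 33.0
position: [0.4712, 0.1792, 0.2808]
tool_rot: [2.968, 0.682, 2.853]
force: [-0.3, 0.1, -0.4]
grip_width: -0.0004
```

```bash
python3 - <<'E'
from h import *
show(); to([.48,.06,.27]); to([.545,-.138,.2])
E
```

```text
33.0 [0.4712 0.1792 0.2808] z [ 0.644 -0.011 -0.765] x [-0.744  0.221 -0.63 ] F [-0.3  0.1 -0.4] w -0.0004 q [-1.15  0.06  0.37  2.37  1.21  0.49 -0.49]
to [0.48, 0.06, 0.27] [ -26.1 -116.2   15.3] turn None
to [0.545, -0.138, 0.2] [ -74.1 -307.2  112.9] turn None
```

Request:
drive_tool(rows=[-4,-15,3,0,-8,-31,7,0,-12,-46,12,0,-16,-62,18,0,-20,-77,25,0,-24,-93,32,0,-28,-108,38,0,-32,-124,44,0,-35,-139,50,0,-37,-154,56,0])

```text
clock: 34.25
position: [0.5055, 0.0343, 0.2453]
tool_rot: [2.975, 0.684, 2.857]
force: [1.4, 0.1, 0.4]
grip_width: 0.0
```

```bash
python3 - <<'E'
from h import *
show(); to([.545,-.138,.2])
E
```

```text
34.25 [0.5055 0.0343 0.2453] z [ 0.645 -0.016 -0.764] x [-0.744  0.218 -0.632] F [1.4 0.1 0.4] w 0.0 q [-0.01  0.12 -0.35  2.43  1.85  0.28 -0.75]
to [0.545, -0.138, 0.2] [ -38.3 -167.    62.8] turn None
```

Request:
drive_tool(rows=[-4,-17,6,0,-8,-34,12,0,-12,-51,18,0,-16,-68,24,0,-20,-85,31,0,-24,-102,38,0,-28,-119,44,0,-32,-136,50,0,-36,-152,57,0,-38,-167,63,0])

```text
clock: 35.5
position: [0.5444, -0.1381, 0.1993]
tool_rot: [2.976, 0.683, 2.857]
force: [0.5, 0.6, 0.5]
grip_width: -0.0002
```

```bash
python3 - <<'E'
from h import *
show(); to([.545,-.138,.18]); to([.59,-.138,.1])
g=grab('side');save(g,'s5.png')
E
```

```text
35.5 [ 0.5444 -0.1381  0.1993] z [ 0.644 -0.016 -0.765] x [-0.745  0.218 -0.631] F [0.5 0.6 0.5] w -0.0002 q [ 0.73  0.36 -0.62  2.33  2.73  0.2  -1.15]
to [0.545, -0.138, 0.18] [11.7 -2.2 15.1] turn None
to [0.59, -0.138, 0.1] [ 28.7  -4.5 105.3] turn None
```

View pics/s5.png

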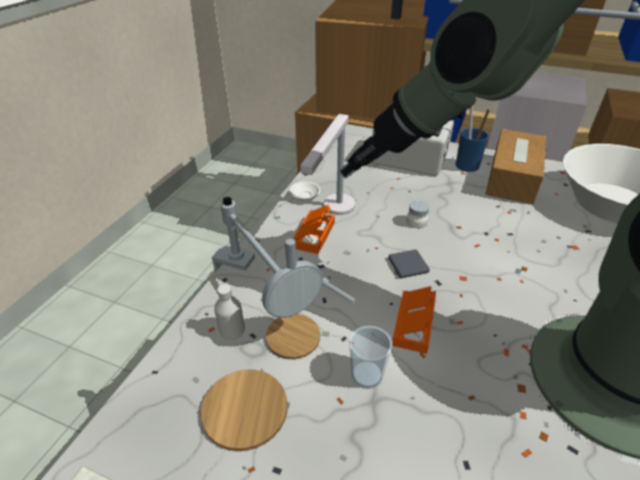

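The side view shows the slanted gripper in front of the bar, fingertips at (345,172), covers still raised at (318,220). I'll go under the bar to just above the left cover.

```bash
python3 - <<'E'
from h import *
to([.58,-.138,.13]); to([.612,-.138,.085])
E
```

```text
to [0.58, -0.138, 0.13] [17.2 -0.6 75.4] turn None
to [0.612, -0.138, 0.085] [ 21.8  -0.7 130.4] turn None
```

Request:
drive_tool(rows=[3,0,15,0,7,0,30,0,11,0,45,0,14,0,60,0,17,0,75,0,18,0,90,0,20,0,105,0,21,0,118,0,22,0,128,0,22,0,130,0])

```text
clock: 36.8
position: [0.6127, -0.1336, 0.0859]
tool_rot: [2.974, 0.683, 2.858]
force: [0.5, 0.6, -0.7]
grip_width: 0.0001
```

```bash
python3 - <<'E'
from h import *
show(); to([.612,-.138,.055]); to([.612,-.138,.035]); to([.612,-.138,.028])
g=grab('side'); f=grab('top')
b=cv2.resize(g['pixels'][130:290,250:430],(540,480),interpolation=2)
cv2.imwrite('pics/s6.png',cv2.cvtColor(b,cv2.COLOR_RGB2BGR))
E
```

```text
36.8 [ 0.6127 -0.1336  0.0859] z [ 0.644 -0.015 -0.765] x [-0.744  0.217 -0.631] F [ 0.5  0.6 -0.7] w 0.0001 q [ 0.59  0.69 -0.54  2.24  2.74  0.45 -1.09]
to [0.612, -0.138, 0.055] [19.1 -8.4 23.2] turn None
to [0.612, -0.138, 0.035] [ 31.7 -11.   38.5] turn None
to [0.612, -0.138, 0.028] [ 36.1 -11.9  43.9] turn None
```

View pics/s6.png

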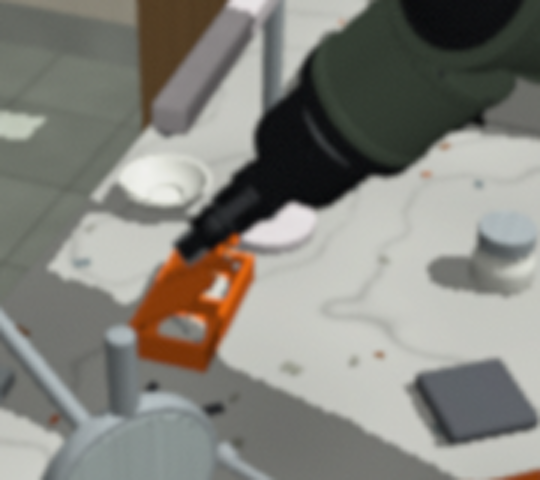

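The tip is over the covers under the bar, with room all round. I'll press down in small steps.

Request:
drive_tool(rows=[6,-3,8,0,13,-6,16,0,19,-8,23,0,23,-9,28,0,27,-10,33,0,30,-11,36,0,30,-11,36,0,30,-11,36,0,30,-11,36,0,30,-11,36,0])

```text
clock: 38.15
position: [0.6116, -0.1385, 0.0388]
tool_rot: [2.975, 0.684, 2.858]
force: [0.4, -0.4, 0.2]
grip_width: -0.0
```

```bash
cat > lids.py <<'E'
from h import *
def lids(g):
    W=cloud(g); x,y,z=W[...,0],W[...,1],W[...,2]
    hsv=cv2.cvtColor(g['pixels'],cv2.COLOR_RGB2HSV); T=(hsv[...,0]<14)&(hsv[...,1]>150)&(x>.57)&(x<.67)&(z>.004)&(z<.1)
    for n,a,b in(('L',-.16,-.112),('R',-.215,-.168)):
        P=W[T&(y>a)&(y<b)]; print(n,len(P),'zmax',np.percentile(P[:,2],[90,99]).round(4) if len(P) else '')
E
python3 - <<'E'
from lids import *
show(); to([.612,-.138,.028]); lids(grab('side'))
E
```

```text
38.15 [ 0.6116 -0.1385  0.0388] z [ 0.645 -0.015 -0.764] x [-0.744  0.217 -0.632] F [ 0.4 -0.4  0.2] w -0.0 q [ 0.61  0.81 -0.54  2.23  2.8   0.55 -1.09]
to [0.612, -0.138, 0.028] [ 6.7 -0.8  8.5] turn None
L 402 zmax [0.0312 0.0446]
R 223 zmax [0.0547 0.061 ]
```

The left cover seems to have snapped (tip unloaded, cover top at about 30 mm). I'll press a little more to be sure, then lift and shift to the right cover.

Request:
drive_tool(rows=[2,0,2,0,4,-1,5,0,4,-1,5,0,-6,1,-8,0,-19,4,-23,0,-32,6,-38,0,-36,-12,-37,0,-40,-30,-36,0,-46,-48,-35,0,-46,-48,-35,0])

```text
clock: 39.45
position: [0.6146, -0.1963, 0.088]
tool_rot: [2.975, 0.684, 2.856]
force: [0.2, 0.2, -0.3]
grip_width: -0.0001
```

```bash
python3 - <<'E'
from lids import *
show(); to([.614,-.193,.04]);to([.614,-.193,.034]); to([.614,-.193,.09]); lids(grab('side'))
E
```

```text
39.45 [ 0.6146 -0.1963  0.088 ] z [ 0.645 -0.017 -0.764] x [-0.744  0.219 -0.632] F [ 0.2  0.2 -0.3] w -0.0001 q [ 0.73  0.7  -0.55  2.18  2.85  0.35 -1.07]
to [0.614, -0.193, 0.04] [31.5 -3.  36.2] turn None
to [0.614, -0.193, 0.034] [35.3 -3.8 40.8] turn None
to [0.614, -0.193, 0.09] [-0.1  3.4 -2. ] turn None
L 446 zmax [0.0311 0.0323]
R 288 zmax [0.0581 0.0633]
```

Left cover is shut (99% height 32 mm, against 61–63 mm for the raised right one). Now the same for the right, then lift.

Request:
drive_tool(rows=[6,0,7,0,12,-1,14,0,18,-2,21,0,23,-2,26,0,27,-3,31,0,31,-3,36,0,35,-4,41,0,35,-4,41,0,35,-4,41,0,31,-3,36,0])

```text
clock: 40.75
position: [0.6141, -0.1914, 0.0404]
tool_rot: [2.974, 0.683, 2.857]
force: [0.2, 0.2, -0.1]
grip_width: 0.0
```

```bash
python3 - <<'E'
from lids import *
show(); lids(grab('side')); to([.614,-.19,.09]); to([.54,-.17,.2])
E
```

```text
40.75 [ 0.6141 -0.1914  0.0404] z [ 0.644 -0.015 -0.765] x [-0.745  0.218 -0.631] F [ 0.2  0.2 -0.1] w 0.0 q [ 0.72  0.81 -0.55  2.18  2.88  0.45 -1.06]
L 439 zmax [0.0309 0.0327]
R 342 zmax [0.0309 0.0389]
to [0.614, -0.19, 0.09] [-30.    7.6 -37.4] turn None
to [0.54, -0.17, 0.2] [ -40.1   28.3 -169.5] turn None
```

Request:
drive_tool(rows=[-10,3,-13,0,-20,5,-25,0,-30,8,-37,0,-32,11,-58,0,-34,14,-80,0,-35,17,-102,0,-37,20,-124,0,-38,23,-146,0,-40,28,-165,0,-40,28,-170,0])

```text
clock: 42.05
position: [0.5394, -0.1704, 0.201]
tool_rot: [2.976, 0.686, 2.859]
force: [-0.6, -0.9, 0.5]
grip_width: 0.0001
```

```bash
python3 - <<'E'
from lids import *
import pickle
g=grab('side'); f=grab('top'); show(); lids(g); save(g,'s7.png')
for n,f in(('top',f),('side',g)):
    W=cloud(f); x,y,z=W[...,0],W[...,1],W[...,2]
    m=(z>.196)&(z<.24)&(x<.575)&(x>.5)&(y>.09)&(y<.17); print(n,'stem',m.sum(),W[m].mean(0).round(4) if m.any() else '')
    f0=pickle.load(open(n+'0.pkl','rb')); W0=cloud(f0)
    hsv=cv2.cvtColor(f['pixels'],cv2.COLOR_RGB2HSV)
    C=((abs(z-.009)<.006)&(hsv[...,0]>8)&(hsv[...,0]<25)&(hsv[...,1]>70)&(x>.45)&(x<.65)&(y>0.05)&(y<.2)).astype(np.uint8)
    if C.sum()>200:
        c=max(cv2.findContours(C,0,2)[0],key=cv2.contourArea); e=cv2.minEnclosingCircle(c); print('coaster',C.sum(),ray(f,*e[0],.009).round(4))
E
```

```text
42.15 [ 0.5395 -0.1707  0.2001] z [ 0.645 -0.016 -0.764] x [-0.743  0.217 -0.633] F [ 0.3 -0.1  0.1] w 0.0002 q [ 0.88  0.38 -0.69  2.31  2.8   0.16 -1.12]
L 443 zmax [0.031  0.0321]
R 391 zmax [0.0311 0.0322]
top stem 83 [0.5328 0.1248 0.2275]
coaster 966 [0.5407 0.1225 0.009 ]
side stem 251 [0.5324 0.1285 0.2196]
coaster 1864 [0.5403 0.1251 0.009 ]
```

View pics/s7.png

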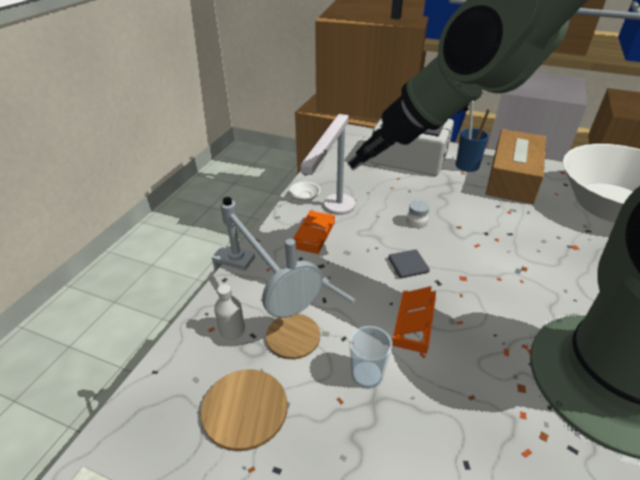

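Both covers lie flat, the mirror stands about 8 mm from the coaster's centre (mostly radial, which the swing can't change), and the robot touches nothing. Handing in.

```bash
python3 -c "
from h import *
print(bot.job_done())"
```

```text
the job is handed in; nothing more can be done
None
```

I swung the mirror over the small coaster, then pressed both covers of the right-hand tray shut, left cover first. I handed the job in at about 42 s of the 72 s allowed.

**Mirror:** I gripped the stem and swung it round. The last check puts the stem at (0.5325, 0.1265) and the coaster's centre at (0.5405, 0.124). That is about 8 mm apart, mostly along the arm, which swinging cannot change. The top and side cameras differ by 3 to 4 mm in y for the stem and 2 to 3 mm for the coaster.

**Covers:** I reached in under the light bar at about 40°. Afterwards both covers measured 31–32 mm high; shut should be 29 mm, and they stood at about 62 mm when raised. Both stayed down after the fingers lifted, and the force readings I saw then were close to zero.

**Tilt:** The move tool gives no direct way to tilt the gripper, so I got the slant by pushing the arm against its reach limits in free air. One try got stuck at joint limits and I had to back out. Those detours took most of the time.

**Other things:** The coaster measured within about 1 mm of where it started, and nothing else looks moved in the last side picture. I did not measure each small item separately.

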